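Stow the USB stick under the ratchet board and fold the board flat

TASK

Raise the tilting board of the writing box up its ratchet to the highest notch and let it stand there by itself; lay the orange USB stick in the little drawer inside and push that drawer fully home. Then lift the board past the top notch until the pawl flips off the teeth, and lower it all the way down until it lies closed flat, without letting it drop. Leave the bronze coin drive, the black card reader and the glass tumbler where they are.

Things in the scene. Friction and masses are not known exactly. Their poses are not given: they have to be found in the camera images.
- box: oak writing box fixed to the desk, 360 x 220 mm outside, walls 10 mm thick and 58 mm high, floor 6 mm thick. Origin: centre of its underside. x runs along the box away from the robot, z up. Inside, a divider 58 mm high at x = 35 to 45 mm holds the little drawer, which opens towards -x into an open bay (x -170 to 35, y -100 to 100 mm). The ratchet is outside the far end wall.
- board (a joint): angle of the tilting board (rad): 0 = closed flat, growing as the free edge rises; hard stop 1.50. A pawl lets it rise and stops it going down at notches 0.46, 0.74, 1.02 and (highest) 1.28; each catches once the board was raised 0.04 above it. It starts up to 0.28 above one of the lower three and settles on it within 0.5 s. Between 1.37 and 1.44 the pawl is tipped off and the board is free.
- pawl (a joint): angle of the brass gravity pawl (rad): 0 to 0.15 = leaning on the teeth, engaged; 0.37 = upright; 0.70 = tipped off and resting on its stop, so that the board can be lowered. A cam on the board sets it back to engaged when the board comes below about 0.1.
- hinge (a point): point on the board's hinge axis, halfway along the box, 62 mm above the desk; the axis is level, along the box's x, at the box's y = -105 mm. The board is 360 mm long, 8 mm thick, reaches 215 mm from the axis; 0.4 to 0.6 kg, hardly any friction (about 3 N at the bar when low). Off the ratchet it falls if let go.
- bar (a point): middle of the board's handle, a round dark wooden bar 12 mm thick, 106 mm free between two brackets, parallel to the hinge axis and 260 mm from it, 39 mm clear of the board's edge. With the board at angle a it is 260 cos(a) mm from the axis towards the box's +y and 260 sin(a) mm above it. It can turn in a grip.
- drawer (a joint): how far the little drawer is open (m): 0 = fully home, front flush with the divider; at most 0.095. It slides along the box's x, opening towards -x, with about 1 N of friction, and stays where it is left. It starts 0.07 to 0.09 open.
- drawer_floor (a point): centre of the drawer's inner floor, 15 mm above the desk; axes as the box's. Inside 97 (x) by 76 mm (y); sides 26 mm, front 29 mm above this floor; inner face of the 8 mm front at x = -48 mm. Opened by d, only the d - 8 mm next to the front is in the open; the rest is under the divider and a deck (underside 47 mm above the desk).
- drawer_front (a point): middle of the outer face of the drawer's front (90 mm wide, 10 to 44 mm above the desk), at the root of a 12 mm thick brass knob that sticks out 15 mm towards the box's -x.
- stick: orange plastic USB stick, 25 g, lying flat on the desk beside the box. Origin: underside centre of its orange body, which is 38 mm (x) by 18 mm (y) by 9 mm (z); a steel plug 12 mm wide goes on to x = +33 mm.
- coin: bronze coin-shaped drive, a disc 32 mm across and 7 mm thick, in the open bay of the box; bystander. Origin: underside centre.
- reader: black card reader, 58 x 42 x 13 mm, in the open bay of the box; bystander. Origin: underside centre.
- tumbler: frosted glass tumbler, 74 mm across and 92 mm high, standing on the desk; bystander. Origin: underside centre.
There are look-alikes about, which are no part of the job. There is more than one size of the stick; the one meant has the size given above.

How it is judged:
On the way, in this order (a step that is already met when the one before it is completed fails the run):
1. the board stands on its highest notch by itself, the gripper away from its bar (value of joint board between 1.24 and 1.32 rad and value of joint pawl below 0.15 rad and velocity of joint board between -0.05 and 0.05 rad/s and distance between the grasp point and bar above 0.06 m), for 0.2 s.
2. the USB stick lies in the little drawer (x of stick in the frame of drawer_floor between -0.05 and 0.05 m and y of stick in the frame of drawer_floor between -0.04 and 0.04 m and z of stick in the frame of drawer_floor between -0.004 and 0.012 m and linear speed of stick below 0.05 m/s), for 0.2 s.
3. the little drawer is pushed fully home with the stick in it (x of stick in the frame of drawer_floor between -0.05 and 0.05 m and y of stick in the frame of drawer_floor between -0.04 and 0.04 m and z of stick in the frame of drawer_floor between -0.004 and 0.012 m and value of joint drawer below 0.004 m), for 0.2 s.
4. the board is lifted past its top notch and the pawl has tipped off (value of joint board above 1.38 rad and value of joint pawl above 0.55 rad), for 0.05 s.
At the end, for the whole second after the job is handed in: Board closed (within 0.03 rad of flat) and at rest, pawl set back to the teeth; drawer home within 4 mm; stick on the drawer's floor (no more than 12 mm up) inside its walls; coin drive, card reader and tumbler within 25 mm of where they stood, tumbler upright (all of step 3 and value of joint board below 0.03 rad and value of joint pawl below 0.2 rad and velocity of joint board between -0.05 and 0.05 rad/s and angle between tumbler's own z axis and vertical below 0.2 rad and distance of each of coin, reader, tumbler from where it was at the start of the episode below 0.025 m); the robot touches nothing.
It fails at once if the board drops shut: falling faster than 1.4 rad/s in its last 20 degrees (velocity of joint board below -1.4 rad/s and value of joint board below 0.35 rad).
It fails at once if the coin drive, card reader or tumbler is moved more than 25 mm (distance of any of coin, reader, tumbler from where it was at the start of the episode above 0.025 m).
It also fails if it takes over 72 s, if anything falls off the work surface, if the arm or the gripper's body presses on something with over 40 N, if the wrist force passes 120 N, or if a joint passes its speed limit or range.

ROBOT

A 6-joint arm with a two-finger parallel gripper is mounted at the origin on the work surface. World frame = base frame: x ahead of the robot, y to its left, z up, the work surface at z = 0. Lengths are in m, angles in rad, forces in N, time in s.
With the tool pointing down it reaches from about 0.425 to 0.95 m from the base axis. Payload 3.5 kg.
Tool frame: the origin (TCP) lies at the very end of the fingers, on their centre line; the grasp point (between the pads) lies 19 mm behind it; z points along the fingers, y is the direction in which the jaws open and shut (so a half turn about z gives the same grasp; the last joint's range is limited). The gripper opens to 85 mm and grips with 20 to 120 N. Pads are 22 mm wide; open, the fingers measure 114 mm over their backs; the gripper's body (76 mm by 85 mm) begins 54 mm behind the grasp point. The pads swing forward as they close: fully open they stand 13 mm farther back than shut.
Start: joints at [1.068, 0.286, 1.577, -0, 1.279, -0.15], TCP at [0.233, 0.633, 0.199] pointing down, gripper open.
Joint ranges: [-2.77, 2.77], [-0.9, 2.22], [0.21, 2.48], [-1.53, 4.67], [0.24, 2.81], [-2.84, 2.84]. Speed limits (rad/s): [2.79, 2.79, 3.14, 3.14, 3.14, 3.14].

INTERFACE

Orientations are given as [roll, pitch, yaw] about the fixed x, y, z axes, in that order (R = Rz(yaw) Ry(pitch) Rx(roll)).
In Python, from workcell import robot gives the robot as it stands.
- The arm moves only by the shell command python3 -m crank 'ROWS'. ROWS is JSON, a list that holds one entry, the list of rows, each a list of 7 numbers: the shift along the tool's x, y, z in m, then the turn, a rotation vector about the tool's x, y, z in degrees, then the closure, from 0 (fully open) to 1 (shut). A call has 1 to 10 rows; each row shifts and turns the pose as measured when the row begins, along the tool's axes as they then stand; what a row does not reach is not made up. A row lasts 1/8 s, in which the tool goes at most 62.5 mm and 10.7 degrees, less where a joint would pass 70% of its speed; a pose out of reach is approached as far as the arm can. A call with a gripper value outside its range is refused whole. The fingers move at their own pace and stop on an object; the grip force is fixed at half the most. Time passes only in rows, so rows that do not move let the fingers close. It gives the time, the measured TCP pose, the force and the opening at its end, in the units of the state.
- robot.state(): the state, without advancing time (a new reading comes with each control period).
- robot.read_camera(name): name is "scene" or "side" or "wrist"; returns the picture (480x640x3 uint8, blue, green, red); there is no depth.
- robot.camera_model(name): a dict with "intrinsics" (3x3 intrinsics, pixels), "position" and "rotation" of the camera in the world; the wrist camera has in their place "hand_eye" (4x4, takes a point from camera to tool coordinates, whose origin is the TCP and whose axes are the flange's). Camera axes: x right, y down, z forward; pixel columns grow to the right and rows downward; lengths in m; the calibration is good to about 2 mm. A picture is of the moment at which its call begins: read the wrist's pose just before it. camera_model takes no time and is no camera call.
- robot.close_job(): hands the job in, once; it reports no verdict.
The state is a dict: "clock": time; "joint_pos": joint angles; "qd": joint speeds; "effort": joint torques, N m; "eef_pos": TCP position; "tool_rot": TCP orientation; "wrist_force": force on the tool from outside, world axes, zero at the start; "torque": the same for the moment, N m; "opening": finger opening in m.
Only numpy, scipy, OpenCV 4.12 (cv2) and the standard library are available. Lean on these libraries where they do the work, as an engineer would, in place of code of your own. Each camera call takes 0.05 s, during which the arm holds its last target.

## Working session

There is one attempt and no reset: what is moved stays moved. The work goes in short steps, Python scripts to look and compute and a shell command to move; the robot and the scene stay as the last step left them, time stands still between calls to the robot, and variables do not carry over. Pictures are saved under pics/ and viewed, and the job is handed in when it is done.

```bash
ls; mkdir -p pics; python3 - <<'E'
from workcell import robot
import cv2,json
s=robot.state()
for k,v in s.items(): print(k,v)
for n in ("scene","side","wrist"):
    m=robot.camera_model(n); print(n,m)
    cv2.imwrite(f"pics/{n}0.png",robot.read_camera(n))
E
```

```text
pics
clock 0.0
joint_pos [ 1.06797474e+00  2.87196975e-01  1.57820526e+00  3.15985308e-06
  1.27861461e+00 -1.50017625e-01]
qd [ 0.00140605  0.00096876  0.00091249 -0.0007459   0.00112789 -0.00072481]
effort [-3.42693565e-04 -4.05974042e+01 -2.92630059e+01 -1.41444752e-04
  5.79623622e-03 -1.01332915e-06]
eef_pos [0.23285018 0.63276703 0.19781111]
tool_rot [-3.13919614e+00 -3.65298261e-04  2.78878734e+00]
wrist_force [ 0.44598563 -0.0704855  -0.52669617]
torque [ 0.04806291  0.041481   -0.0191619 ]
opening 0.08563002975914821
scene {'intrinsics': array([[494.24599751,   0.        , 317.73107506],
       [  0.        , 494.24599751, 239.73274783],
       [  0.        ,   0.        ,   1.        ]]), 'position': array([1.05021057, 0.40345597, 0.69403383]), 'rotation': array([-2.39926635e+00,  1.90377006e-03,  2.17638268e+00])}
side {'intrinsics': array([[488.92014789,   0.        , 321.63912893],
       [  0.        , 488.92014789, 241.91473883],
       [  0.        ,   0.        ,   1.        ]]), 'position': array([0.42962589, 0.73882664, 0.59853423]), 'rotation': array([-2.23704012,  0.01611765, -2.91412756])}
wrist {'intrinsics': array([[349.98627861,   0.        , 318.89349309],
       [  0.        , 349.98627861, 237.48061253],
       [  0.        ,   0.        ,   1.        ]]), 'hand_eye': array([[ 2.43348461e-04, -9.55483948e-01, -2.95042989e-01,
         7.42759656e-02],
       [ 9.99999929e-01,  1.47925300e-04,  3.45740107e-04,
        -1.52547771e-03],
       [-2.86704800e-04, -2.95043052e-01,  9.55483917e-01,
        -1.74890105e-01],
       [ 0.00000000e+00,  0.00000000e+00,  0.00000000e+00,
         1.00000000e+00]])}
```

View pics/scene0.png

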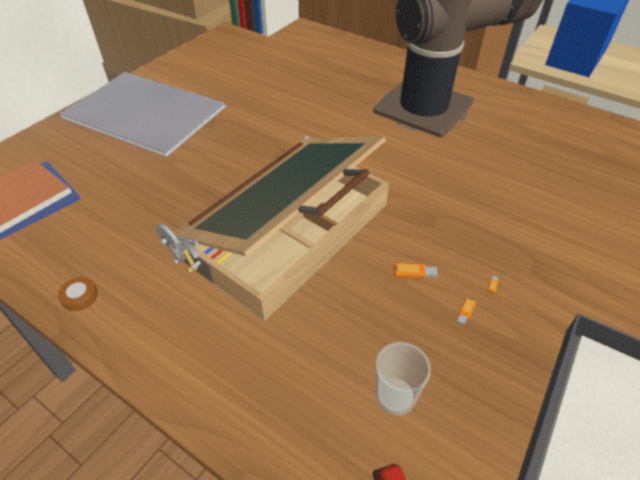

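View pics/side0.png

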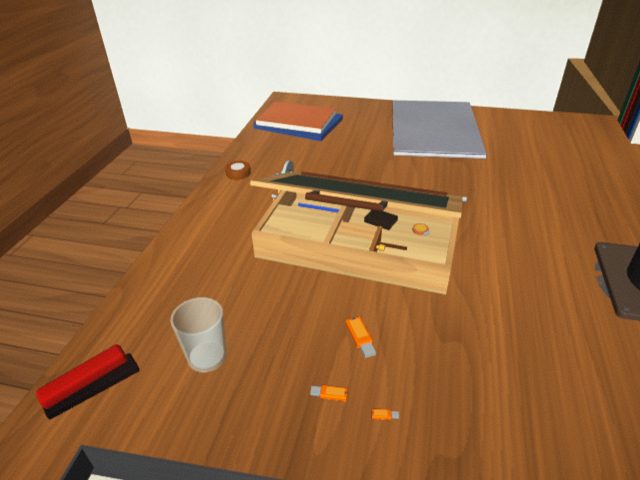

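View pics/wrist0.png

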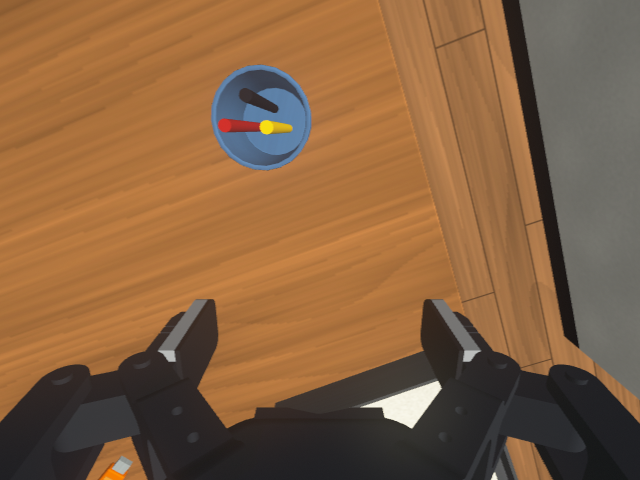

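```bash
python3 - <<'E'
import cv2
a=cv2.imread("pics/side0.png")
cv2.imwrite("pics/side0a.png",cv2.resize(a[150:300,235:485],None,fx=3.2,fy=3.2,interpolation=cv2.INTER_CUBIC))
cv2.imwrite("pics/side0b.png",cv2.resize(a[290:430,290:420],None,fx=4,fy=4,interpolation=cv2.INTER_CUBIC))
a=cv2.imread("pics/scene0.png")
cv2.imwrite("pics/scene0a.png",cv2.resize(a[125:320,145:405],None,fx=3,fy=3,interpolation=cv2.INTER_CUBIC))
E
```

```text
(no output)
```

View pics/side0a.png

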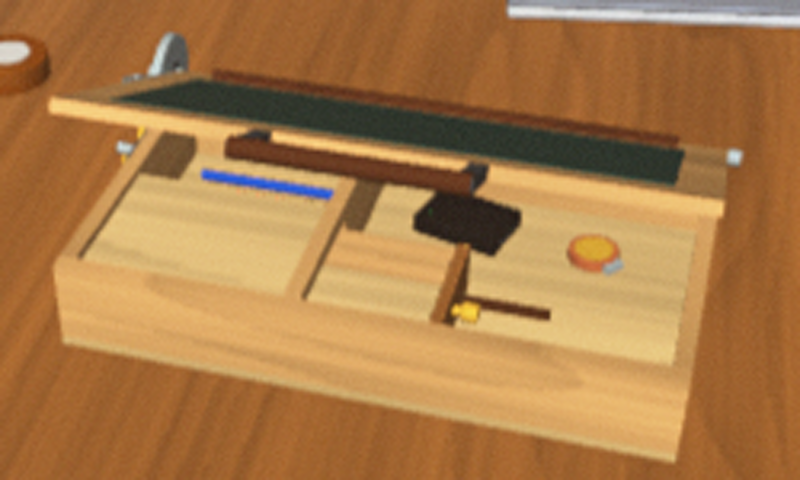

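View pics/side0b.png

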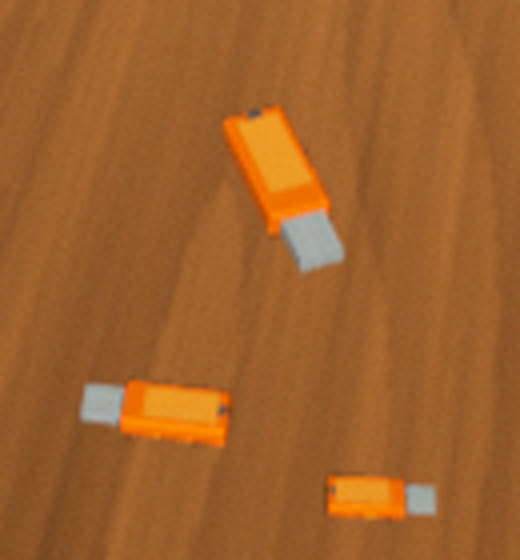

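View pics/scene0a.png

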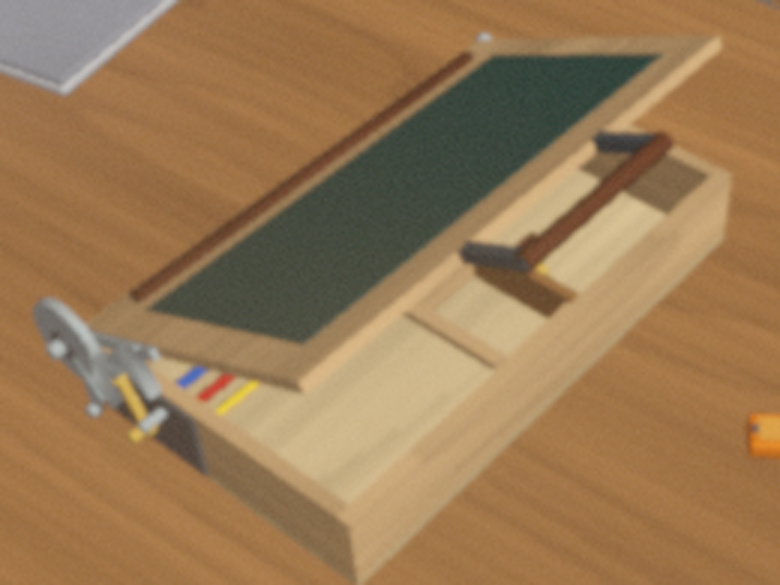

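```bash
cat > h.py <<'E'
import numpy as np, cv2
from scipy.spatial.transform import Rotation as R
from scipy.optimize import least_squares
from workcell import robot
def cam(n):
    m=robot.camera_model(n); r=np.array(m['rotation'])
    Rm=R.from_euler('xyz',r).as_matrix() if r.shape==(3,) else r
    return m['intrinsics'],np.array(m['position']),Rm
def wcam(eef,rpy):
    m=robot.camera_model('wrist'); T=np.eye(4);T[:3,:3]=R.from_euler('xyz',rpy).as_matrix();T[:3,3]=eef
    T=T@m['hand_eye']; return m['intrinsics'],T[:3,3],T[:3,:3]
def proj(c,P):
    K,p,Rm=c; q=(np.atleast_2d(P)-p)@Rm; q=q@K.T; return q[:,:2]/q[:,2:]
def ray(c,uv,z):
    K,p,Rm=c; uv=np.atleast_2d(uv); d=np.c_[uv,np.ones(len(uv))]@np.linalg.inv(K).T@Rm.T
    return p+d*((z-p[2])/d[:,2])[:,None]
def boxpt(b,P):
    c,s=np.cos(b[2]),np.sin(b[2]); P=np.atleast_2d(np.array(P,float))
    return np.c_[b[0]+c*P[:,0]-s*P[:,1], b[1]+s*P[:,0]+c*P[:,1], P[:,2]]
S=cam('side'); C=cam('scene')
E
cat > fit.py <<'E'
from h import *
so=lambda u,v:(235+u/3.2,150+v/3.2)
co=lambda u,v:(145+u/3,125+v/3)
obs=[(S,so(65,343),(.18,.11,0)),(S,so(675,460),(-.18,.11,0)),(S,so(57,262),(.18,.11,.058)),
(C,co(358,583),(.18,.11,0)),(C,co(722,241),(-.18,.11,0)),(C,co(350,515),(.18,.11,.058)),(C,co(732,178),(-.18,.11,.058))]
f=lambda b:np.concatenate([proj(c,boxpt(b,P))[0]-uv for c,uv,P in obs])
r=least_squares(f,[.45,.3,0]); print(r.x,r.fun.reshape(-1,2).round(1))
b=r.x
for n,c,uv,z in [("stickB plug tip",S,(290+322/4,290+254/4),.004),("stickB tail top",S,(290+250/4,290+117/4),.009),
 ("stickM plug",S,(290+82/4,290+403/4),.004),("M tail",S,(290+229/4,290+408/4),.009),("stS plug",S,(290+436/4,290+500/4),.004),("S tail",S,(290+329/4,290+495/4),.009),
 ("tumb",S,(205,357),0),("coin",S,so(594,252),.010),("reader",S,so(468,222),.019),("knob",S,so(466,312),.027),("blue bin?",S,(0,0),0)]:
    print(n,ray(c,uv,z)[0].round(4))
E
python3 fit.py
```

```text
[ 0.5365259  -0.02603801 -0.08439861] [[ 0.  -1. ]
 [ 0.1  0.9]
 [-0.6  0.1]
 [-0.2 -0.3]
 [ 0.7 -1.4]
 [-0.6  1.9]
 [ 0.3 -2.1]]
stickB plug tip [0.4748 0.2565 0.004 ]
stickB tail top [0.5132 0.1978 0.009 ]
stickM plug [0.5479 0.3403 0.004 ]
M tail [0.4961 0.3346 0.009 ]
stS plug [0.4216 0.3517 0.004 ]
S tail [0.4569 0.3609 0.009 ]
tumb [0.7213 0.3138 0.    ]
coin [ 0.4229 -0.0709  0.01  ]
reader [ 0.5032 -0.0744  0.019 ]
knob [0.4914 0.0264 0.027 ]
blue bin? [ 2.8703 -1.7676  0.    ]
```

```bash
python3 -m crank '[[[0,0,-0.06,0,0,-7.7,0],[0,0,-0.06,0,0,-7.7,0],[-0.035,-0.0475,0,0,0,0,0],[-0.035,-0.0475,0,0,0,0,0],[-0.035,-0.0475,0,0,0,0,0],[-0.035,-0.0475,0,0,0,0,0],[-0.035,-0.0475,0,0,0,0,0],[-0.035,-0.0475,0,0,0,0,0],[-0.035,-0.0475,0,0,0,0,0],[-0.035,-0.0475,0,0,0,0,0]]]'
python3 - <<'E'
from workcell import robot
import cv2,json
s=robot.state()
print(s['eef_pos'],s['tool_rot'],s['joint_pos'],s['clock'])
for n in ("scene","side","wrist"):
    cv2.imwrite(f"pics/{n}1.png",robot.read_camera(n))
a=cv2.imread("pics/side1.png")
cv2.imwrite("pics/side1a.png",cv2.resize(a[150:300,235:485],None,fx=3.2,fy=3.2,interpolation=cv2.INTER_CUBIC))
a=cv2.imread("pics/scene1.png")
cv2.imwrite("pics/scene1a.png",cv2.resize(a[125:320,145:405],None,fx=3,fy=3,interpolation=cv2.INTER_CUBIC))
E
```

```text
clock: 1.4
eef_pos: [0.4884, 0.2238, 0.3191]
tool_rot: [-3.134, -0.002, 3.075]
wrist_force: [0.2, 1.2, -0.8]
opening: 0.0855
[0.48843277 0.22378179 0.31911569] [-3.13448289e+00 -1.78251011e-03  3.07539254e+00] [ 0.24401277 -0.08582726  1.76280951 -0.006259    1.46848018 -1.25993845] 1.4
```

View pics/side1a.png

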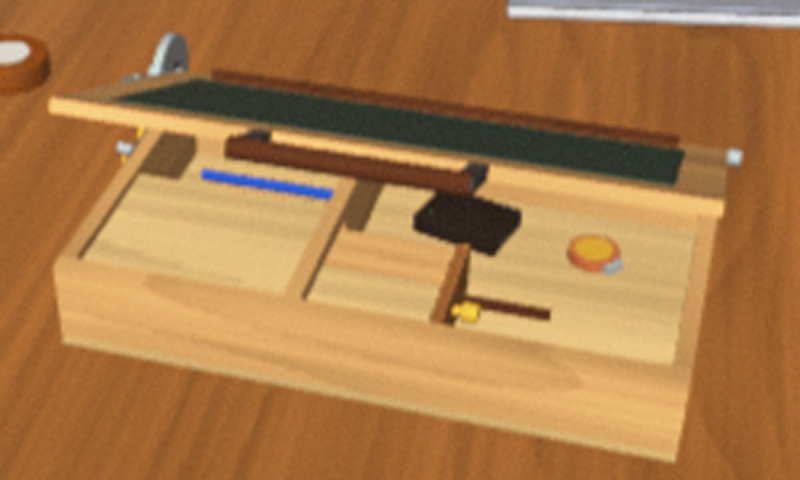

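View pics/wrist1.png

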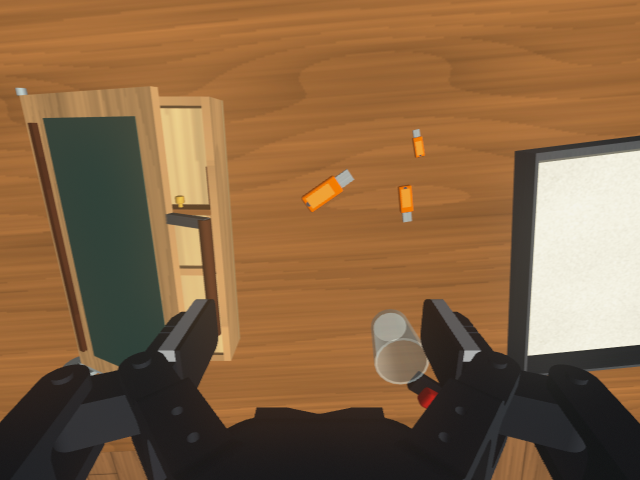

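View pics/scene1a.png

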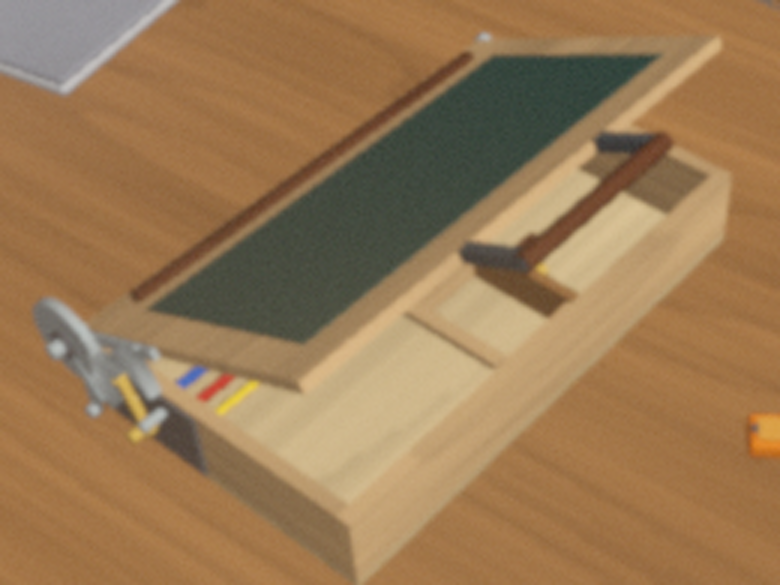

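```bash
cat > fit2.py <<'E'
from h import *
so=lambda u,v:(235+u/3.2,150+v/3.2)
co=lambda u,v:(145+u/3,125+v/3)
W=wcam([0.48843277,0.22378179,0.31911569],[-3.13448289,-1.78251011e-03,3.07539254])
obs=[(S,so(65,343),(.18,.11,0)),(S,so(675,460),(-.18,.11,0)),(S,so(57,262),(.18,.11,.058)),
(C,co(358,583),(.18,.11,0)),(C,co(722,241),(-.18,.11,0)),(C,co(350,515),(.18,.11,.058)),(C,co(732,178),(-.18,.11,.058))]
bar=[(S,so(228,147),1),(S,so(476,182),-1),(C,co(524,255),1),(C,co(668,140),-1),(W,(206,222),-1)]
edge=[(S,so(52,100),1,215),(S,so(722,200),-1,215),(C,co(302,382),1,215),(C,co(720,42),-1,215)]
def f(p):
    b=p[:3];a,x0,h=p[3:]
    o=[proj(c,boxpt(b,P))[0]-uv for c,uv,P in obs]
    o+=[proj(c,boxpt(b,(x0+s*h,-.105+.26*np.cos(a),.062+.26*np.sin(a))))[0]-uv for c,uv,s in bar]
    o+=[proj(c,boxpt(b,(.18*s,-.105+.215*np.cos(a),.062+.215*np.sin(a))))[0]-uv for c,uv,s,_ in edge]
    return np.concatenate(o)
r=least_squares(f,[.53,-.02,-.08,.46,0,.065],loss='soft_l1',x_scale=[.01,.01,.01,.1,.01,.01]); p=r.x;print(p.round(4));print(f(p).reshape(-1,2).round(1).tolist())
b=p[:3];a,x0,h=p[3:]
for ang in (a,1.28,0): print(ang,'bar world',boxpt(b,(x0,-.105+.26*np.cos(ang),.062+.26*np.sin(ang))).round(4))
print('stick wrist', ray(W,[(407,221),(404,185),(412,184),(400,185),(404,212),(411,211)],.006).round(4).tolist())
print('knob',ray(W,(180,201),.027),'front',ray(W,[(173,207),(210,208)],.044))
print('knobside',ray(S,so(466,312),.027))
inv=lambda P:np.c_[(P[:,0]-b[0])*np.cos(b[2])+(P[:,1]-b[1])*np.sin(b[2]),-(P[:,0]-b[0])*np.sin(b[2])+(P[:,1]-b[1])*np.cos(b[2])]
print('boxframe knob',inv(ray(W,(180,201),.027)),inv(ray(S,so(466,312),.027)),'front',inv(ray(W,[(173,207),(210,208)],.044)), inv(ray(S,[so(467,245)],.044)),inv(ray(S,[so(434,322)],.044)))
E
python3 fit2.py
python3 - <<'E'
import cv2
a=cv2.imread("pics/wrist1.png")
cv2.imwrite("pics/w1a.png",cv2.resize(a[80:260,150:250],None,fx=3.3,fy=3.3,interpolation=cv2.INTER_CUBIC))
cv2.imwrite("pics/w1b.png",cv2.resize(a[120:240,290:450],None,fx=4,fy=4,interpolation=cv2.INTER_CUBIC))
E
```

```text
[ 5.370e-01 -2.510e-02 -8.440e-02  4.414e-01  5.000e-04  6.000e-02]
[[-0.4, -0.7], [-0.2, 1.2], [-1.0, 0.4], [0.0, 0.2], [1.0, -1.1], [-0.3, 2.3], [0.6, -1.8], [1.1, -0.8], [-3.0, 0.2], [-0.2, 1.2], [-1.7, -0.0], [-4.5, -1.3], [-0.3, 0.6], [0.5, 3.0], [-0.3, 0.4], [0.8, -1.1]]
0.44140843308364885 bar world [[0.5485 0.1045 0.1731]]
1.28 bar world [[ 0.5349 -0.0555  0.3111]]
0 bar world [[0.5506 0.1293 0.062 ]]
stick wrist [[0.5468, 0.3429, 0.006], [0.4947, 0.3383, 0.006], [0.494, 0.3494, 0.006], [0.4943, 0.3327, 0.006], [0.5333, 0.3385, 0.006], [0.5324, 0.3484, 0.006]]
knob [[0.49330898 0.0309115  0.027     ]] front [[0.49774717 0.02742736 0.044     ]
 [0.50221535 0.07584867 0.044     ]]
knobside [[0.49143798 0.0263694  0.027     ]]
boxframe knob [[-0.04826657  0.05212561]] [[-0.04974804  0.04744196]] front [[-0.04355048  0.04902797]
 [-0.04317977  0.09765359]] [[-0.04017587  0.00594168]] [[-0.03819837  0.08227391]]
```

View pics/w1a.png

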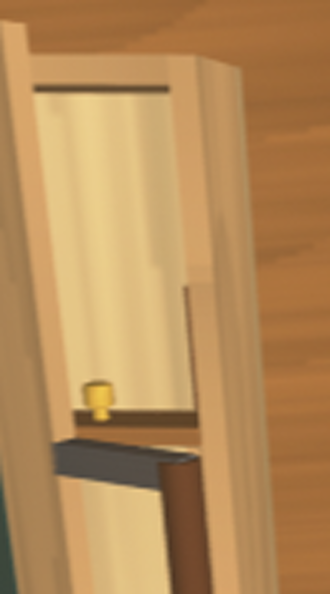

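View pics/w1b.png

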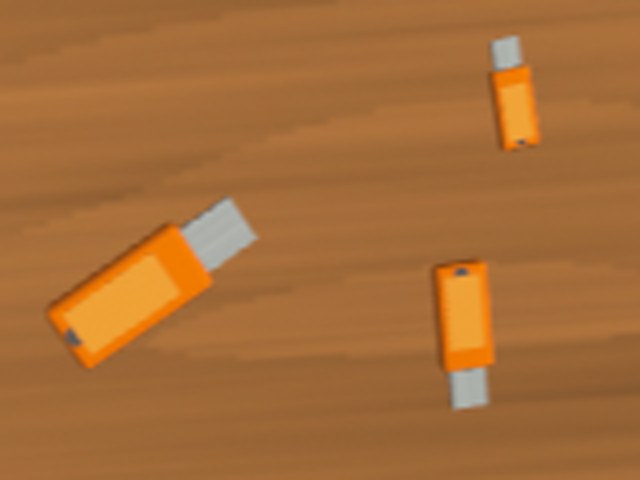

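```bash
cat > go.py <<'E'
import sys
from h import *
s=robot.state(); p=np.array(s['eef_pos']); Rm=R.from_euler('xyz',s['tool_rot'])
a=[float(x) for x in sys.argv[1:]]
t=np.array(a[:3]); yaw=a[3] if len(a)>3 else -0.0844+np.pi
tilt=a[4] if len(a)>4 else 0
Rt=R.from_euler('xyz',[np.pi+tilt,0,yaw])
print('pos',p.round(4),'rpy',np.round(s['tool_rot'],4),'F',np.round(s['wrist_force'],1),'clk',round(s['clock'],2),'open',s['opening'])
print('shift now-frame',Rm.inv().apply(t-p).round(4),'target-frame',Rt.inv().apply(t-p).round(4),'turn deg',np.degrees((Rm.inv()*Rt).as_rotvec()).round(2))
E
python3 go.py .548 .103 .23
```

```text
pos [0.4889 0.2232 0.3187] rpy [-3.1340e+00 -2.9000e-03  3.0702e+00] F [ 0.   0.9 -0.1] clk 1.55 open 0.08567942570186615
shift now-frame [-0.0678 -0.115   0.0894] target-frame [-0.0691 -0.1148  0.0887] turn deg [-0.43 -0.16  0.74]
```

```bash
python3 -m crank '[[[-0.023,-0.0385,0.02,-0.4,-0.1,0.7,0.53],[-0.023,-0.0385,0.02,0,0,0,0.53],[-0.023,-0.0385,0.02,0,0,0,0.53],[0,0,0.02,0,0,0,0.53],[0,0,0,0,0,0,0.53]]]'; python3 go.py .548 .103 .158
python3 - <<'E'
from workcell import robot
import cv2
cv2.imwrite("pics/w2.png",robot.read_camera("wrist"))
cv2.imwrite("pics/s2.png",robot.read_camera("side"))
E
```

```text
clock: 2.17
eef_pos: [0.548, 0.1056, 0.2365]
tool_rot: [3.138, -0.002, 3.065]
wrist_force: [-1.1, -0.1, -0.3]
opening: 0.0403
pos [0.548  0.1056 0.2365] rpy [ 3.1383e+00 -1.8000e-03  3.0651e+00] F [-1.1 -0.1 -0.3] clk 2.17 open 0.04033925370251405
shift now-frame [-0.0003 -0.0029  0.0785] target-frame [-0.0002 -0.0026  0.0785] turn deg [ 0.19 -0.11  0.46]
```

View pics/w2.png

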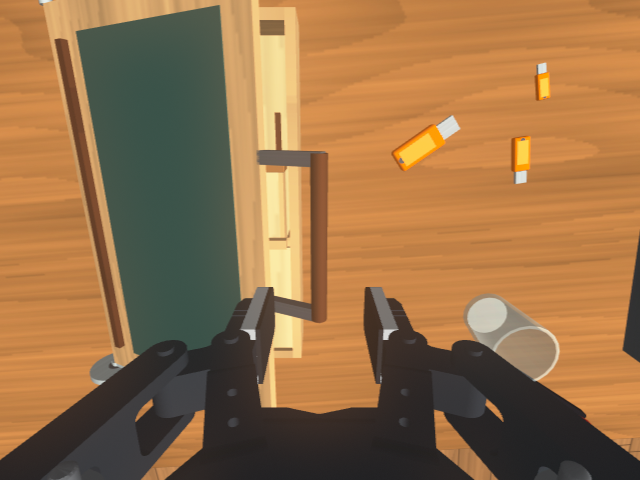

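View pics/s2.png

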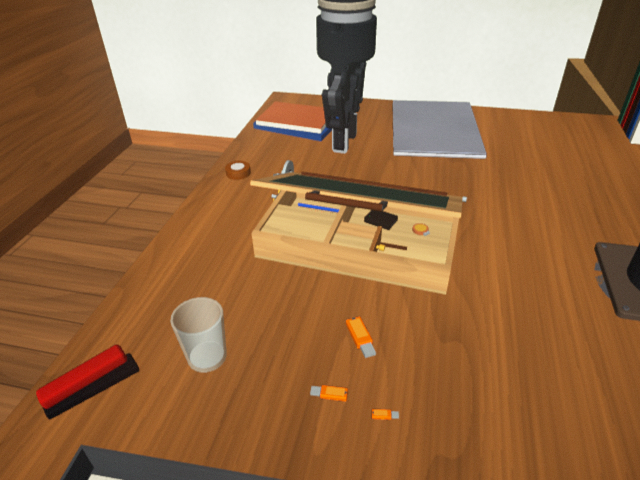

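```bash
python3 - <<'E'
from h import *
W=wcam([.548,.1056,.2365],[3.1383,-.0018,3.0651])
print(ray(W,[(320,156),(319,237),(319,320)],.177))
E
```

```text
[[0.48991282 0.10928966 0.177     ]
 [0.54510898 0.1044213  0.177     ]
 [0.61049542 0.09943141 0.177     ]]
```

```bash
python3 -m crank '[[[0,-0.001,0.03,0,0,0,0.53],[0,-0.001,0.03,0.2,-0.1,0.4,0.53],[0,0,0.014,0,0,0,0.53],[0,0,0.004,0,0,0,0.53],[0,0,0,0,0,0,0.9],[0,0,0,0,0,0,0.9],[0,0,0,0,0,0,1],[0,0,0,0,0,0,1]]]'; python3 go.py .548 .103 .158
```

```text
clock: 3.28
eef_pos: [0.5552, 0.1086, 0.1709]
tool_rot: [3.139, 0.024, 3.066]
wrist_force: [-0.7, -0.4, 0.4]
opening: -0.0002
pos [0.5552 0.1086 0.1709] rpy [3.1394 0.0239 3.0655] F [-0.7 -0.4  0.4] clk 3.27 open -0.00022077054530617485
shift now-frame [ 0.007  -0.0061  0.0127] target-frame [ 0.0067 -0.0061  0.0129] turn deg [0.13 1.37 0.48]
```

```bash
python3 - <<'E'
from workcell import robot
import cv2
cv2.imwrite("pics/w3.png",robot.read_camera("wrist"))
a=robot.read_camera("scene")
cv2.imwrite("pics/c3.png",cv2.resize(a[60:320,145:405],None,fx=2.3,fy=2.3,interpolation=cv2.INTER_CUBIC))
E
```

```text
(no output)
```

View pics/w3.png

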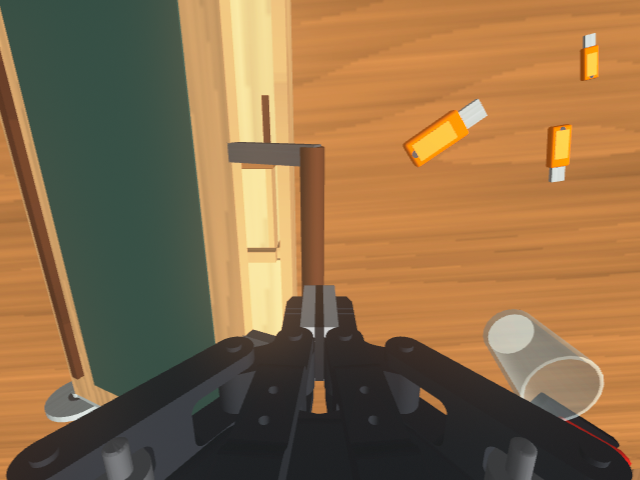

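View pics/c3.png

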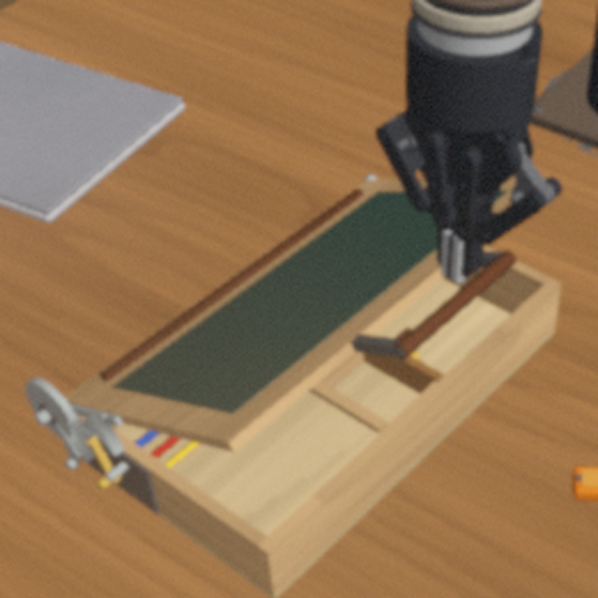

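```bash
python3 - <<'E'
from h import *
s=robot.state();print(s['eef_pos'],s['tool_rot'],s['joint_pos'])
q=proj(C,[s['eef_pos'],[.548,.103,.177]]);print((q-[145,60])*2.3,proj(S,[s['eef_pos']]))
E
```

```text
[0.55508597 0.10854512 0.17068907] [3.13939684 0.0236494  3.06555308] [ 1.37207944e-02  5.74002204e-02  1.89163778e+00  7.30739316e-05
  1.16880365e+00 -1.48108971e+00]
[[456.56195764 310.68684955]
 [455.66570999 294.92380588]] [[338.67362313 203.18123989]]
```

```bash
python3 - <<'E'
from workcell import robot
import cv2
a=robot.read_camera("scene")
cv2.imwrite("pics/c4.png",cv2.resize(a[130:230,290:390],None,fx=6,fy=6,interpolation=cv2.INTER_CUBIC))
a=robot.read_camera("side")
cv2.imwrite("pics/s4.png",cv2.resize(a[100:250,260:460],None,fx=4,fy=4,interpolation=cv2.INTER_CUBIC))
E
```

```text
(no output)
```

View pics/c4.png

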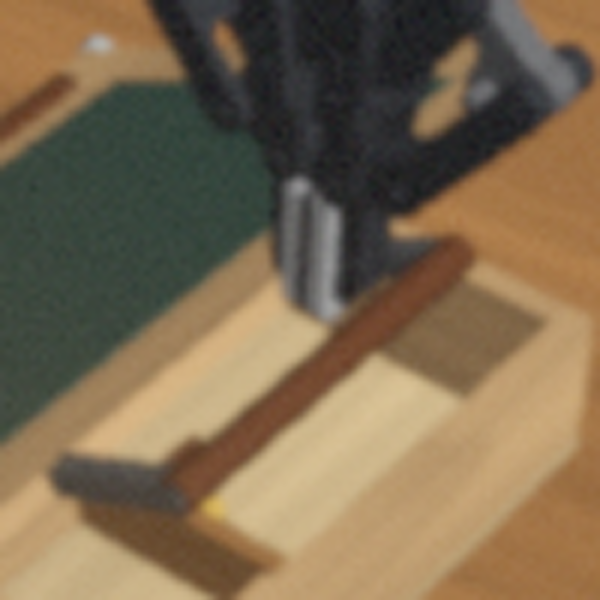

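View pics/s4.png

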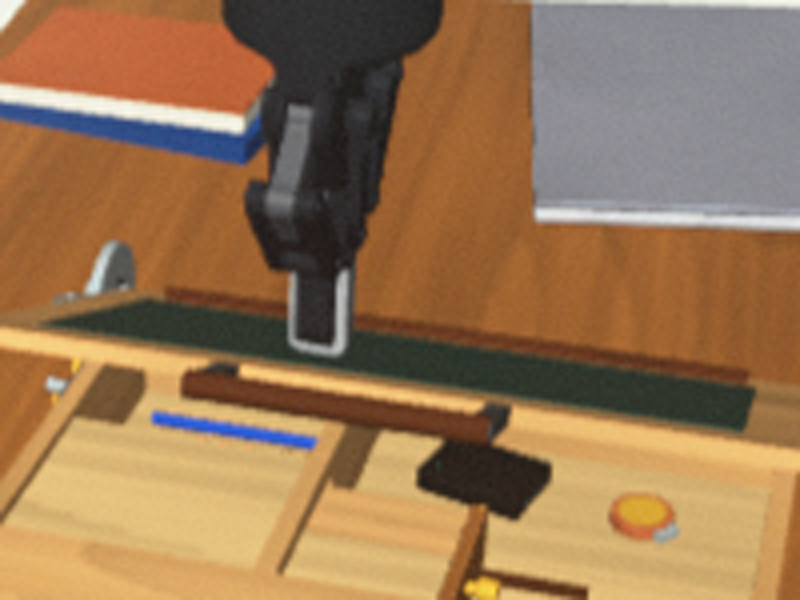

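```bash
python3 - <<'E'
from h import *
f=lambda P:np.r_[proj(S,P)[0]-[340,187.5],proj(C,P)[0]-[345,183]]
r=least_squares(f,[.55,.1,.17]);print(r.x,r.fun)
for z in (.17,.18,.19,.2,.21):print(z,proj(S,[[.555,.1085,z]]),proj(C,[[.555,.1085,z]]))
E
```

```text
[0.55417332 0.10895209 0.19778992] [-0.70168838  1.17801998 -0.29905842 -1.32941152]
0.17 [[338.73050874 203.53728597]] [[343.49452945 195.36607556]]
0.18 [[338.76563754 198.19259586]] [[343.72964068 190.58666408]]
0.19 [[338.80133967 192.76067464]] [[343.96931059 185.71458245]]
0.2 [[338.8376293  187.23936917]] [[344.21367305 180.74710904]]
0.21 [[338.87452104 181.62645489]] [[344.46286726 175.68141461]]
```

```bash
python3 - <<'E'
import cv2
a=cv2.imread("pics/s2.png")
cv2.imwrite("pics/s2z.png",cv2.resize(a[60:200,280:420],None,fx=4,fy=4,interpolation=cv2.INTER_CUBIC))
from h import *
print(proj(S,[[.548,.1056,z] for z in (.2365,.25,.26,.27)]))
s=robot.state();print(s['eef_pos'],s['joint_pos'],s['effort'],s['wrist_force'],s['torque'],s['clock'])
E
```

```text
[[343.9626213  165.8056628 ]
 [344.07336276 157.73002002]
 [344.15705979 151.62654881]
 [344.24221638 145.41664103]]
[0.55489027 0.10858295 0.17035838] [ 1.37594776e-02  5.76570679e-02  1.89199178e+00  1.46388394e-04
  1.16877545e+00 -1.48110156e+00] [ 2.06382232e-03 -3.07681668e+01 -2.84571916e+01 -4.44709724e-05
 -5.32350317e-02 -1.08537358e-05] [-0.07837608  0.0815832  -0.56995179] [ 0.00595327 -0.01231105 -0.00210893] 3.475
```

View pics/s2z.png

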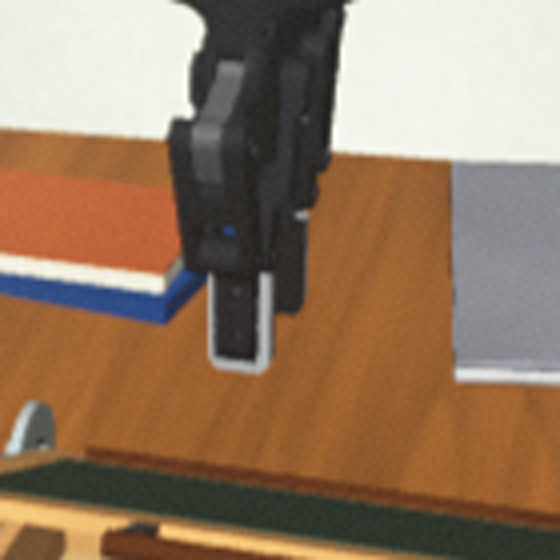

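```bash
python3 - <<'E'
from h import *
for dz in (0,.027):
    W=wcam([.5552,.1086,.1709+dz],[3.1394,.0239,3.0655])
    print(dz,ray(W,[(558,181),(560,126)],.006),ray(W,[(320,156)],.177), proj(W,[.5552,.1086,.1709+dz]))
m=robot.camera_model('wrist');H=np.linalg.inv(m['hand_eye'])
for z in (-.04,-.03,-.019,-.01,0): 
  q=m['intrinsics']@(H@[0,0,z,1])[:3]; print(z,q[:2]/q[2])
E
```

```text
0 [[0.5496421  0.33980337 0.006     ]
 [0.49837017 0.33448454 0.006     ]] [[0.49227001 0.11219677 0.177     ]] [[322.00269138 274.09546199]]
0.027 [[0.55549521 0.35796555 0.006     ]
 [0.50012691 0.35222178 0.006     ]] [[0.49483958 0.11215138 0.177     ]] [[322.00269138 274.09546199]]
-0.04 [322.81326999 310.74016169]
-0.03 [322.57443133 299.94272525]
-0.019 [322.34253696 289.4592271 ]
-0.01 [322.17299316 281.79447786]
0 [322.00269138 274.09546199]
```

```bash
python3 -m crank '[[[0.003,-0.003,-0.015,0,0.7,0.2,0.53],[0.004,-0.003,0,0,0.7,0.2,0.53],[0,0,0,0,0,0,0.53],[0,0,0,0,0,0,0.53]]]'; python3 go.py .548 .103 .132
```

```text
clock: 3.98
eef_pos: [0.5459, 0.1029, 0.1838]
tool_rot: [3.139, -0.005, 3.058]
wrist_force: [0.7, 0.4, -0.4]
opening: 0.0399
pos [0.5459 0.1029 0.1838] rpy [ 3.1395 -0.0047  3.0582] F [ 0.7  0.4 -0.4] clk 3.98 open 0.03986461435483321
shift now-frame [-0.0023  0.0002  0.0518] target-frame [-0.0021  0.0003  0.0518] turn deg [ 0.12 -0.27  0.06]
```

```bash
python3 -m crank '[[[0,0,0.025,0,0,0,0.53],[0,0,0.02,0,0,0,0.53],[0,0,0.006,0,0,0,0.53],[0,0,0,0,0,0,0.53]]]'; python3 go.py .548 .103 .132
python3 - <<'E'
from workcell import robot
import cv2
a=robot.read_camera("scene")
cv2.imwrite("pics/c5.png",cv2.resize(a[130:230,290:390],None,fx=6,fy=6,interpolation=cv2.INTER_CUBIC))
E
```

```text
clock: 4.47
eef_pos: [0.5456, 0.1032, 0.1308]
tool_rot: [3.139, -0.005, 3.058]
wrist_force: [-0.3, -0.1, 0.9]
opening: 0.04
pos [0.5456 0.1032 0.1308] rpy [ 3.1395 -0.0052  3.0585] F [-0.3 -0.1  0.9] clk 4.47 open 0.04003403860635453
shift now-frame [-0.0024  0.     -0.0012] target-frame [-0.0025  0.     -0.0012] turn deg [ 0.12 -0.3   0.07]
```

View pics/c5.png

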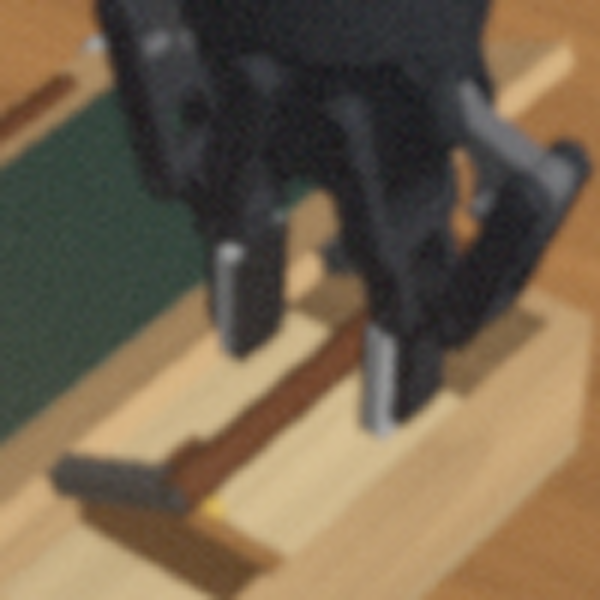

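```bash
python3 -m crank '[[[0,0,0,0,0,0,1],[0,0,0,0,0,0,1],[0,0,0,0,0,0,1],[0,0,0,0,0,0,1]]]'; python3 go.py .548 .103 .132
```

```text
clock: 5.03
eef_pos: [0.5467, 0.1053, 0.134]
tool_rot: [3.135, -0.002, 3.059]
wrist_force: [-0.4, 0.0, -1.6]
opening: 0.0097
pos [0.5467 0.1053 0.134 ] rpy [ 3.1349e+00 -1.8000e-03  3.0588e+00] F [-0.4  0.  -1.6] clk 5.03 open 0.009737086491283005
shift now-frame [-0.0015 -0.0022  0.002 ] target-frame [-0.0015 -0.0022  0.002 ] turn deg [ 0.38 -0.1   0.09]
```

```bash
cat > arc.py <<'E'
import sys
from h import *
# usage: arc.py nextangles...   TCP-bar offset calibrated
b=np.array([.537,-.0251,-.0844]); OFF=(-.105+.26*np.cos(.46),.062+.26*np.sin(.46))
s=robot.state(); p=np.array(s['eef_pos'])
def yz(p):
    return -(p[0]-b[0])*np.sin(b[2])+(p[1]-b[1])*np.cos(b[2]), p[2]
import json,os
if sys.argv[1]=='cal':
    y,z=yz(p); json.dump([OFF[0]-y,OFF[1]-z],open('off.json','w')); sys.argv.pop(1)
o=json.load(open('off.json'));y,z=yz(p);y+=o[0];z+=o[1]
Y,Z=y+.105,z-.062
a=np.arctan2(Z,Y); print('angle',a.round(4),'radius',np.hypot(Y,Z).round(4),'off',o,'F',np.round(s['wrist_force'],1),'rpy',np.round(s['tool_rot'],3),'clk',round(s['clock'],2),'open',round(s['opening'],4))
py,pz=Y,Z
for t in map(float,sys.argv[1:]):
    ny,nz=.26*np.cos(t),.26*np.sin(t); print(t,'tool y %.4f z %.4f'%(ny-py,-(nz-pz))); py,pz=ny,nz
E
python3 arc.py cal .57 .68 .79 .90 1.0
```

```text
angle 0.46 radius 0.26 off [-0.002765917556649844, 0.04345629194353551] F [-0.4  0.  -1.6] rpy [ 3.135e+00 -2.000e-03  3.059e+00] clk 5.03 open 0.0097
0.57 tool y -0.0141 z -0.0249
0.68 tool y -0.0167 z -0.0232
0.79 tool y -0.0192 z -0.0212
0.9 tool y -0.0214 z -0.0190
1.0 tool y -0.0211 z -0.0151
```

```bash
python3 -m crank '[[[0,-0.014,-0.025,0,0,0,1],[0,-0.0165,-0.023,0,0,0,1],[0,-0.019,-0.021,0,0,0,1]]]'; python3 arc.py .9 1.0 1.1 1.2 1.28 1.345
```

```text
clock: 5.4
eef_pos: [0.5432, 0.0602, 0.2022]
tool_rot: [3.121, -0.0, 3.058]
wrist_force: [2.1, 3.2, -2.7]
opening: 0.0092
angle 0.7744 radius 0.2627 off [-0.002765917556649844, 0.04345629194353551] F [ 2.1  3.2 -2.7] rpy [ 3.121 -0.     3.058] clk 5.4 open 0.0092
0.9 tool y -0.0261 z -0.0200
1.0 tool y -0.0211 z -0.0151
1.1 tool y -0.0225 z -0.0129
1.2 tool y -0.0237 z -0.0106
1.28 tool y -0.0197 z -0.0068
1.345 tool y -0.0163 z -0.0043
```

```bash
python3 -m crank '[[[0,-0.026,-0.019,0.3,0,0,1],[0,-0.021,-0.015,0.3,0,0,1],[0,-0.022,-0.013,0.3,0,0,1],[0,-0.014,-0.007,0,0,0,1],[0,0,0,0,0,0,1]]]'; python3 arc.py 1.28 1.345
```

```text
clock: 6.02
eef_pos: [0.5375, -0.018, 0.2613]
tool_rot: [3.113, 0.006, 3.057]
wrist_force: [-0.4, 2.2, 1.0]
opening: 0.0092
angle 1.1474 radius 0.2662 off [-0.002765917556649844, 0.04345629194353551] F [-0.4  2.2  1. ] rpy [3.113 0.006 3.057] clk 6.03 open 0.0092
1.28 tool y -0.0348 z -0.0064
1.345 tool y -0.0163 z -0.0043
```

```bash
python3 -m crank '[[[0,-0.018,-0.006,0.8,0,0,1],[0,-0.016,-0.004,0.8,0,0,1],[0,0,0,0,0,0,1]]]'; python3 arc.py 1.28 1.335
python3 - <<'E'
from workcell import robot
import cv2
for n in ("scene","side"):
    cv2.imwrite(f"pics/{n}6.png",robot.read_camera(n))
E
```

```text
clock: 6.4
eef_pos: [0.5352, -0.0482, 0.2735]
tool_rot: [3.132, 0.008, 3.058]
wrist_force: [0.6, 1.5, -1.1]
opening: 0.0089
angle 1.2703 radius 0.2669 off [-0.002765917556649844, 0.04345629194353551] F [ 0.6  1.5 -1.1] rpy [3.132 0.008 3.058] clk 6.4 open 0.0089
1.28 tool y -0.0045 z 0.0059
1.335 tool y -0.0138 z -0.0037
```

View pics/scene6.png

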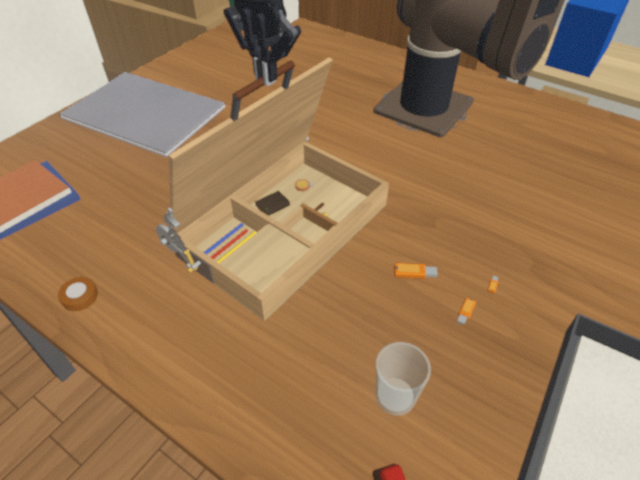

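View pics/side6.png

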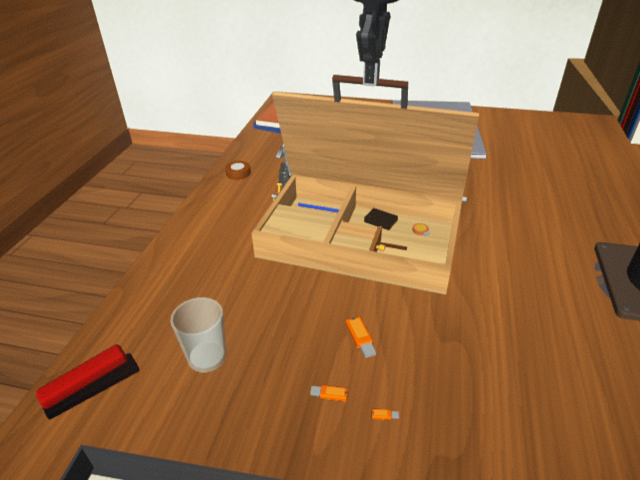

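```bash
cat > ang.py <<'E'
from h import *
import sys,json
b=np.array([.537,-.0251,-.0844])
def ang(edge,bar=[]):
    cs={'S':S,'C':C}
    def f(p):
        a,x0,h,hy,hz=p
        o=[proj(cs[c],boxpt(b,(.18*s,-.105+hy+.215*np.cos(a),.062+hz+.215*np.sin(a))))[0]-uv for c,uv,s in edge]
        o+=[proj(cs[c],boxpt(b,(x0+s*h,-.105+hy+.26*np.cos(a),.062+hz+.26*np.sin(a))))[0]-uv for c,uv,s in bar]
        return np.r_[np.concatenate(o),hy/.002,hz/.002]
    r=least_squares(f,[1.2,0,.06,0,0]);print(r.x.round(4));print(r.fun.round(1))
if __name__=='__main__':
    ang([('S',(275,93),1),('S',(477,114),-1),('C',(174,153),1),('C',(331,61),-1)],[('S',(334,78),1),('S',(408,85),-1),('C',(234,98),1),('C',(293,67),-1)])
E
python3 ang.py
```

```text
[ 1.2545e+00  1.6000e-03  6.2400e-02 -8.0000e-04 -1.2000e-03]
[-1.1  0.2  2.6  1.7 -2.5  3.2  0.9 -2.4 -1.   0.4 -0.7  0.6  0.8 -0.4
 -0.7 -2.7 -0.4 -0.6]
```

```bash
python3 -m crank '[[[0,-0.012,-0.003,0,0,0,1],[0,-0.009,-0.001,0,0,0,1],[0,0,0,0,0,0,1]]]'; python3 arc.py 1.28
```

```text
clock: 6.88
eef_pos: [0.534, -0.066, 0.2791]
tool_rot: [3.128, 0.009, 3.062]
wrist_force: [-1.4, 2.1, 0.0]
opening: 0.0091
angle 1.34 radius 0.2677 off [-0.002765917556649844, 0.04345629194353551] F [-1.4  2.1  0. ] rpy [3.128 0.009 3.062] clk 6.88 open 0.0091
1.28 tool y 0.0133 z 0.0115
```

```bash
python3 -m crank '[[[0,0.007,0.0015,0,0,0,1],[0,0.006,0.0015,0,0,0,1],[0,0.004,0.001,0,0,0,1],[0,0,0,0,0,0,1]]]'; python3 arc.py 1.28
```

```text
clock: 7.38
eef_pos: [0.5352, -0.049, 0.2742]
tool_rot: [3.134, 0.008, 3.064]
wrist_force: [-1.1, 0.6, 3.7]
opening: 0.0091
angle 1.2736 radius 0.2674 off [-0.002765917556649844, 0.04345629194353551] F [-1.1  0.6  3.7] rpy [3.134 0.008 3.064] clk 7.38 open 0.0091
1.28 tool y -0.0037 z 0.0066
```

```bash
python3 -m crank '[[[0,0.005,0.001,0,0,0,1],[0,0.005,0.001,0,0,0,1]]]'; python3 arc.py 1.28
```

```text
clock: 7.62
eef_pos: [0.5357, -0.0418, 0.2717]
tool_rot: [-3.141, 0.008, 3.063]
wrist_force: [-1.8, -6.8, 1.7]
opening: 0.0094
angle 1.2451 radius 0.2672 off [-0.002765917556649844, 0.04345629194353551] F [-1.8 -6.8  1.7] rpy [-3.141  0.008  3.063] clk 7.62 open 0.0094
1.28 tool y -0.0109 z 0.0040
```

```bash
python3 -m crank '[[[0,0.004,0.001,0,0,0,1]]]'; python3 arc.py 1.28
python3 - <<'E'
from workcell import robot
import cv2
for n in ("scene","side"):
    cv2.imwrite(f"pics/{n}7.png",robot.read_camera(n))
a=cv2.imread("pics/scene7.png")
cv2.imwrite("pics/c7.png",cv2.resize(a[40:290,150:350],None,fx=3,fy=2.4,interpolation=cv2.INTER_CUBIC))
a=cv2.imread("pics/side7.png")
cv2.imwrite("pics/s7.png",cv2.resize(a[60:220,250:490],None,fx=3,fy=3,interpolation=cv2.INTER_CUBIC))
E
```

```text
clock: 7.75
eef_pos: [0.5358, -0.0397, 0.2709]
tool_rot: [-3.136, 0.007, 3.063]
wrist_force: [-2.6, -6.2, 4.0]
opening: 0.0094
angle 1.2367 radius 0.2671 off [-0.002765917556649844, 0.04345629194353551] F [-2.6 -6.2  4. ] rpy [-3.136  0.007  3.063] clk 7.75 open 0.0094
1.28 tool y -0.0130 z 0.0032
```

View pics/c7.png

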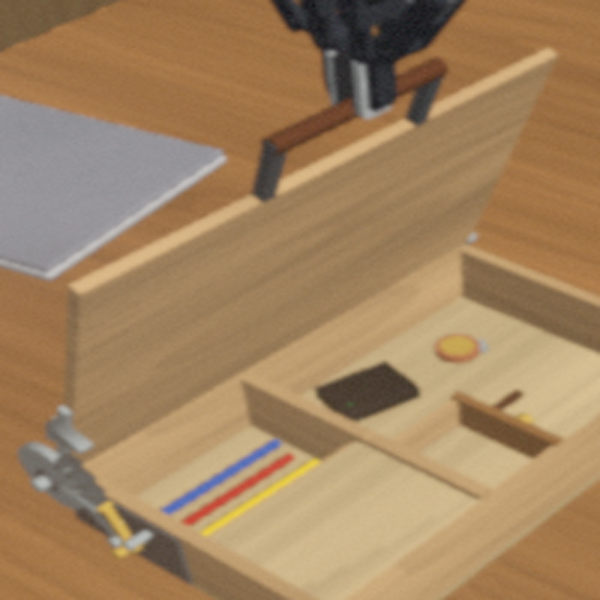

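View pics/s7.png

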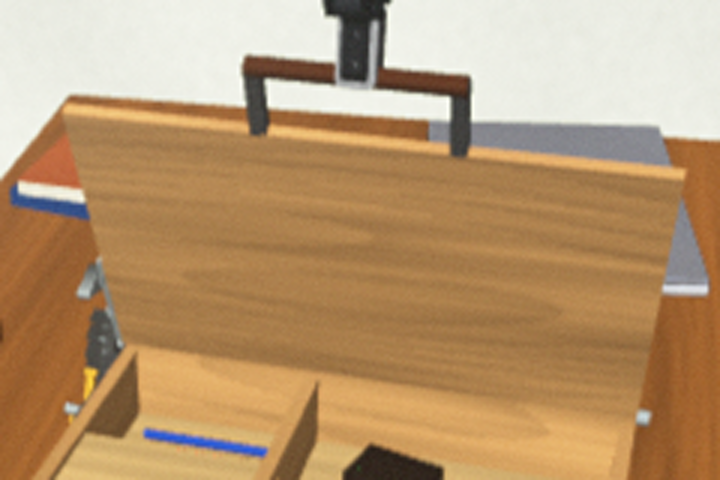

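```bash
python3 - <<'E'
from ang import *
ang([('S',(273,94),1),('S',(478.3,117.3),-1),('C',(175,160),1),('C',(335,60.8),-1)],[('S',(332,82),1),('S',(406.7,88),-1),('C',(239.3,100.4),1),('C',(296.7,68.3),-1)])
E
```

```text
[ 1.2215e+00  1.2000e-03  6.2100e-02 -4.0000e-04 -3.0000e-04]
[-0.6  1.4  0.8  1.  -0.  -1.   0.  -0.2 -0.  -0.7 -0.4  0.7  0.2  0.2
 -0.3 -1.2 -0.2 -0.1]
```

```bash
python3 -m crank '[[[0,-0.011,-0.0035,0,0,0,1],[0,-0.010,-0.003,0,0,0,1],[0,-0.008,-0.002,0,0,0,1],[0,0,0,0,0,0,1]]]'; python3 arc.py 1.28
```

```text
clock: 8.35
eef_pos: [0.5339, -0.0663, 0.2791]
tool_rot: [3.136, 0.008, 3.063]
wrist_force: [-0.5, 2.4, 1.3]
opening: 0.0093
angle 1.3411 radius 0.2676 off [-0.002765917556649844, 0.04345629194353551] F [-0.5  2.4  1.3] rpy [3.136 0.008 3.063] clk 8.35 open 0.0093
1.28 tool y 0.0136 z 0.0115
```

```bash
python3 -m crank '[[[0,-0.004,-0.0007,0,0,0,1],[0,0,0,0,0,0,1]]]'; python3 arc.py 1.28
python3 - <<'E'
from workcell import robot
import cv2
for n in ("scene","side"):
    cv2.imwrite(f"pics/{n}8.png",robot.read_camera(n))
a=cv2.imread("pics/scene8.png")
cv2.imwrite("pics/c8.png",cv2.resize(a[40:290,150:350],None,fx=3,fy=2.4,interpolation=cv2.INTER_CUBIC))
cv2.imwrite("pics/c8z.png",cv2.resize(a[200:280,150:220],None,fx=7,fy=7,interpolation=cv2.INTER_CUBIC))
a=cv2.imread("pics/side8.png")
cv2.imwrite("pics/s8.png",cv2.resize(a[60:220,250:490],None,fx=3,fy=3,interpolation=cv2.INTER_CUBIC))
E
```

```text
clock: 8.6
eef_pos: [0.5337, -0.0695, 0.2799]
tool_rot: [3.133, 0.008, 3.063]
wrist_force: [0.3, 2.8, 1.4]
opening: 0.0089
angle 1.3536 radius 0.2677 off [-0.002765917556649844, 0.04345629194353551] F [0.3 2.8 1.4] rpy [3.133 0.008 3.063] clk 8.6 open 0.0089
1.28 tool y 0.0169 z 0.0123
```

View pics/c8.png

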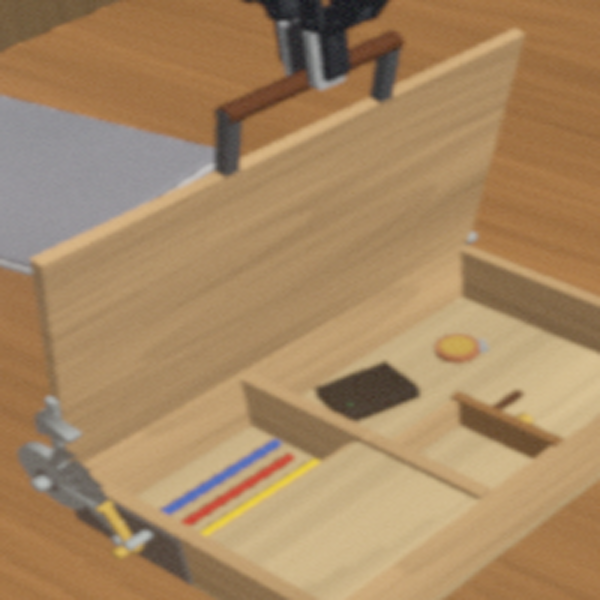

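View pics/c8z.png

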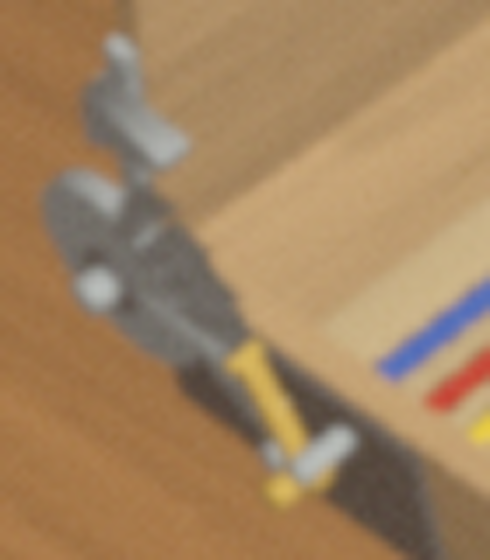

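View pics/s8.png

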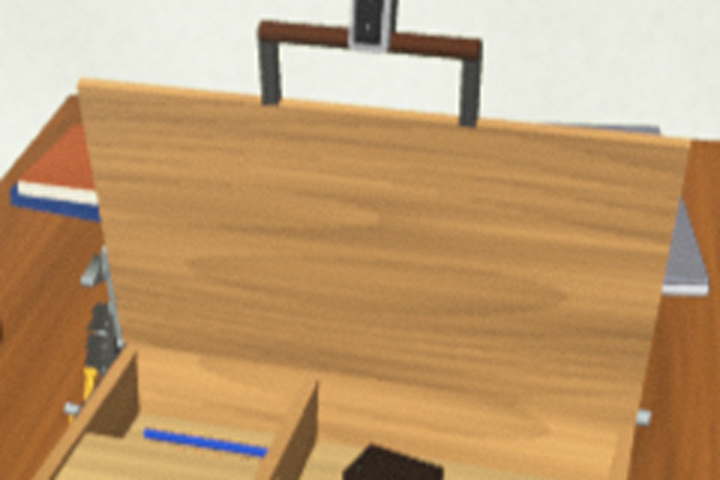

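```bash
python3 - <<'E'
from ang import *
ang([('S',(276.7,88.3),1),('S',(480,107.3),-1),('C',(162.7,149.6),1),('C',(323.3,53.8),-1)],[('S',(336.7,69.3),1),('S',(410,75.7),-1),('C',(224,86.7),1),('C',(282.3,56.7),-1)])
E
```

```text
[ 1.3461e+00  1.3000e-03  6.2000e-02  5.0000e-04 -9.0000e-04]
[ 0.6 -1.6  0.9  0.9 -0.2 -1.5  0.9 -1.3  0.4  0.9 -0.   1.2  0.2  1.5
 -0.5 -0.6  0.3 -0.4]
```

```bash
python3 -m crank '[[[0,0.007,0.0015,0,0,0,1],[0,0.007,0.0015,0,0,0,1],[0,0.003,0.001,0,0,0,1],[0,0,0,0,0,0,1]]]'; python3 arc.py 1.28
```

```text
clock: 9.2
eef_pos: [0.535, -0.0524, 0.2752]
tool_rot: [3.138, 0.008, 3.064]
wrist_force: [-0.3, 0.4, 0.5]
opening: 0.0095
angle 1.2868 radius 0.2674 off [-0.002765917556649844, 0.04345629194353551] F [-0.3  0.4  0.5] rpy [3.138 0.008 3.064] clk 9.2 open 0.0095
1.28 tool y -0.0004 z 0.0076
```

```bash
python3 -m crank '[[[0,0.004,0.001,0,0,0,1],[0,0.002,0.0005,0,0,0,1]]]'; python3 arc.py 1.28
```

```text
clock: 9.45
eef_pos: [0.5353, -0.048, 0.2738]
tool_rot: [-3.14, 0.008, 3.064]
wrist_force: [-1.2, -2.0, 1.1]
opening: 0.0093
angle 1.2695 radius 0.2673 off [-0.002765917556649844, 0.04345629194353551] F [-1.2 -2.   1.1] rpy [-3.14   0.008  3.064] clk 9.45 open 0.0093
1.28 tool y -0.0048 z 0.0061
```

```bash
python3 -m crank '[[[0,0,0,0,0,0,0.6],[0,0,0,0,0,0,0.5],[0,0,0,0,0,0,0.5]]]'; python3 arc.py 1.28
python3 - <<'E'
from workcell import robot
import cv2
for n in ("scene","side"):
    cv2.imwrite(f"pics/{n}9.png",robot.read_camera(n))
a=cv2.imread("pics/scene9.png")
cv2.imwrite("pics/c9.png",cv2.resize(a[40:290,150:350],None,fx=3,fy=2.4,interpolation=cv2.INTER_CUBIC))
E
```

```text
clock: 9.82
eef_pos: [0.5355, -0.0476, 0.2732]
tool_rot: [-3.142, 0.008, 3.063]
wrist_force: [-0.7, 0.2, 0.5]
opening: 0.0425
angle 1.2677 radius 0.2668 off [-0.002765917556649844, 0.04345629194353551] F [-0.7  0.2  0.5] rpy [-3.142  0.008  3.063] clk 9.82 open 0.0425
1.28 tool y -0.0051 z 0.0056
```

View pics/c9.png

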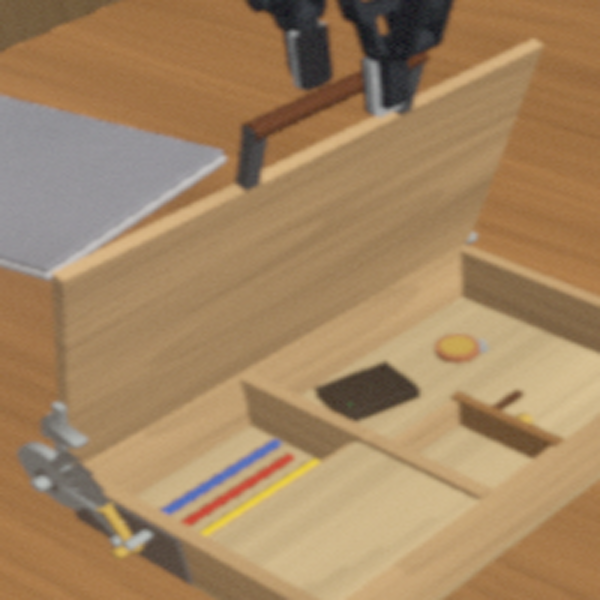

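```bash
python3 -m crank '[[[0,0,-0.04,0,0,0,0.5],[0,0,-0.045,0,0,0,0.4],[0,0.01,-0.01,0,0,0,0.4],[0,0.045,0,0,0,0,0.4],[0,0.055,0,0,0,0,0.4]]]'; python3 go.py .515 .338 .15 3.25
python3 - <<'E'
from workcell import robot
import cv2
for n in ("scene","side"):
    cv2.imwrite(f"pics/{n}10.png",robot.read_camera(n))
a=cv2.imread("pics/scene10.png")
cv2.imwrite("pics/c10.png",cv2.resize(a[40:290,150:350],None,fx=3,fy=2.4,interpolation=cv2.INTER_CUBIC))
E
```

```text
clock: 10.55
eef_pos: [0.5433, 0.0627, 0.3679]
tool_rot: [3.14, 0.004, 3.056]
wrist_force: [0.5, 0.1, 1.0]
opening: 0.0514
pos [0.5433 0.0627 0.3679] rpy [3.1403 0.0042 3.0557] F [0.5 0.1 1. ] clk 10.55 open 0.05136663474218379
shift now-frame [0.0527 0.2716 0.2181] target-frame [-0.0017  0.2767  0.2179] turn deg [  0.05   0.25 -11.13]
```

View pics/c10.png

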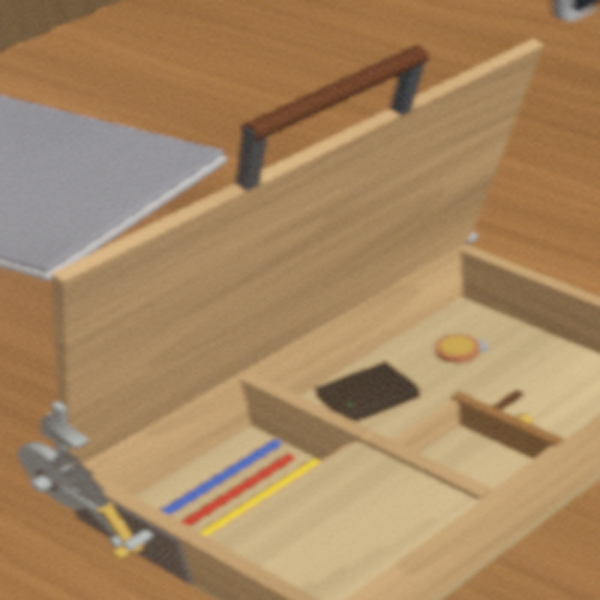

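```bash
python3 - <<'E'
from ang import *
ang([('C',(171.3,156.7),1),('C',(330,58.8),-1)],[('C',(232.7,94.2),1),('C',(291.7,61.7),-1)])
E
python3 -m crank '[[[0,0.055,0.03,0,0,0,0.4],[0,0.055,0.03,0,0,-5.5,0.4],[0,0.055,0.03,0,0,-5.5,0.4],[0,0.055,0.03,0,0,0,0.4],[0,0.04,0.03,0,0,0,0.4],[0,0.015,0.03,0,0,0,0.4]]]'; python3 go.py .515 .338 .12 3.25
```

```text
[ 1.2762e+00 -1.0000e-03  6.3500e-02  5.0000e-04 -2.1000e-03]
[-1.4 -1.7  0.5 -1.   0.8  1.5  0.2  0.4  0.2 -1. ]
clock: 11.4
eef_pos: [0.5374, 0.3386, 0.1828]
tool_rot: [-3.14, 0.003, -3.023]
wrist_force: [-0.4, -0.8, -0.3]
opening: 0.0509
pos [0.5374 0.3386 0.1828] rpy [-3.1403e+00  2.8000e-03 -3.0233e+00] F [-0.4 -0.8 -0.3] clk 11.4 open 0.050879597289963906
shift now-frame [0.0225 0.0022 0.0627] target-frame [0.0223 0.0019 0.0628] turn deg [-0.08  0.16  0.57]
```

Board reads 1.276, standing on the top notch. Looking at the stick from the wrist.

```bash
python3 -m crank '[[[0.0225,0.002,0.02,0,0,0.5,0.4],[0,0,0.01,0,0,0,0.4],[0,0,0,0,0,0,0.4]]]'; python3 - <<'E'
from h import *
s=robot.state();print(s['eef_pos'],s['tool_rot'])
a=robot.read_camera("wrist");cv2.imwrite("pics/w11.png",a)
np.save('w11.npy',np.r_[s['eef_pos'],s['tool_rot']])
cv2.imwrite("pics/s11.png",robot.read_camera("side"))
E
```

```text
clock: 11.78
eef_pos: [0.5115, 0.3369, 0.145]
tool_rot: [-3.137, -0.007, -3.03]
wrist_force: [-0.1, -0.7, 0.2]
opening: 0.0511
[0.51149653 0.33691531 0.14497697] [-3.13655671 -0.00680823 -3.03010821]
```

View pics/w11.png

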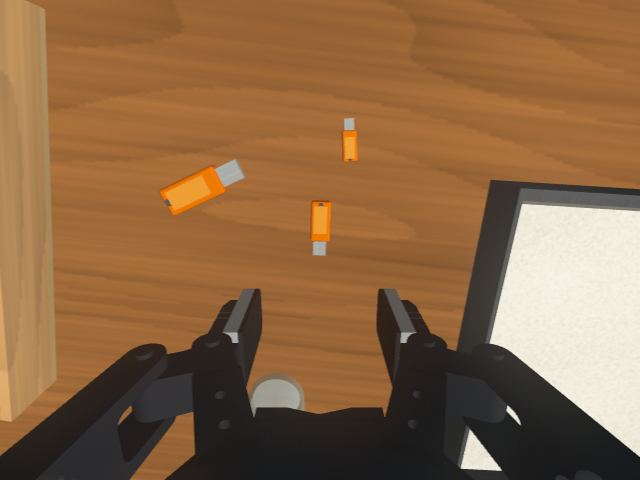

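View pics/s11.png

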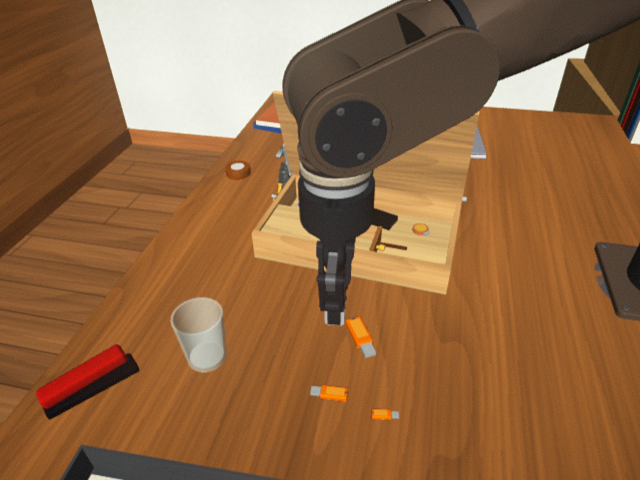

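```bash
python3 - <<'E'
from h import *
v=np.load('w11.npy');W=wcam(v[:3],v[3:])
P=ray(W,[(320.5,221),(321,202),(320,241),(319.3,255)],[.009,.009,.009,.006]);print(P)
d=P[2]-P[1];print(np.linalg.norm(d[:2]),np.arctan2(d[1],d[0]),np.arctan2(*(P[3]-P[1])[[1,0]]))
print(proj(S,[[v[0],v[1]+.03,z] for z in (.145,.155,.165,.175)]))
E
python3 - <<'E'
import cv2
a=cv2.imread("pics/s11.png");cv2.imwrite("pics/s11z.png",cv2.resize(a[220:420,270:430],None,fx=3.5,fy=3,interpolation=cv2.INTER_CUBIC))
E
```

```text
[[0.51580229 0.33644654 0.009     ]
 [0.49822148 0.3349036  0.009     ]
 [0.5349295  0.3381498  0.009     ]
 [0.54981951 0.33915815 0.006     ]]
0.036851277037039804 0.08820339410538962 0.08226949782253194
[[331.26976807 344.07289269]
 [331.23613423 338.47153329]
 [331.20176755 332.74812713]
 [331.16664382 326.89864141]]
```

View pics/s11z.png

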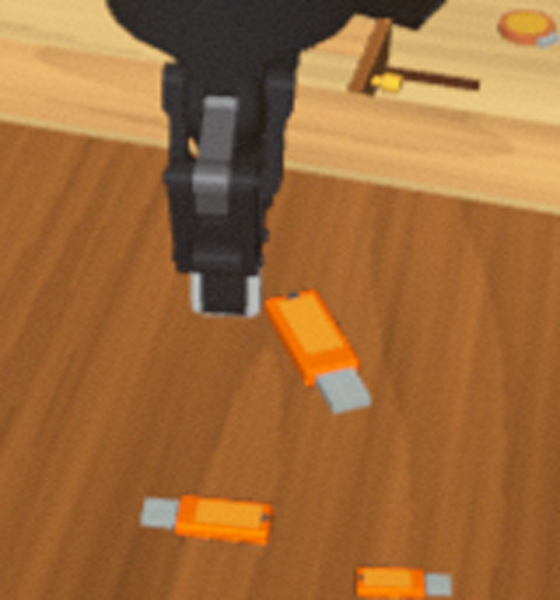

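```bash
python3 go.py .516 .3365 .03 3.2266; python3 -m crank '[[[-0.0045,0,0.04,0,0,0.8,0.45],[0,0,0.04,0,0,0.7,0.45],[0,0,0.03,0,0,0,0.45],[0,0,0,0,0,0,0.45]]]';python3 go.py .516 .3365 -.01 3.2266
python3 - <<'E'
import cv2
from h import *
a=robot.read_camera("side");cv2.imwrite("pics/s12z.png",cv2.resize(a[220:420,270:430],None,fx=3.5,fy=3,interpolation=cv2.INTER_CUBIC))
cv2.imwrite("pics/w12.png",robot.read_camera("wrist"))
E
```

```text
pos [0.5125 0.3372 0.1466] rpy [-3.1374 -0.0044 -3.0306] F [ 0.3 -0.3 -0.4] clk 11.88 open 0.051391547997269284
shift now-frame [-0.0039 -0.0006  0.1166] target-frame [-0.0035 -0.001   0.1166] turn deg [-0.24 -0.25  1.49]
clock: 12.38
eef_pos: [0.5258, 0.3382, 0.042]
tool_rot: [3.141, 0.011, -3.061]
wrist_force: [-0.1, 0.3, 0.7]
opening: 0.0471
pos [0.5258 0.3382 0.042 ] rpy [ 3.1409  0.0114 -3.0609] F [-0.1  0.3  0.7] clk 12.38 open 0.04705052616196512
shift now-frame [ 0.0105 -0.0009  0.0519] target-frame [ 0.0099 -0.0008  0.052 ] turn deg [ 0.04  0.65 -0.25]
```

View pics/s12z.png

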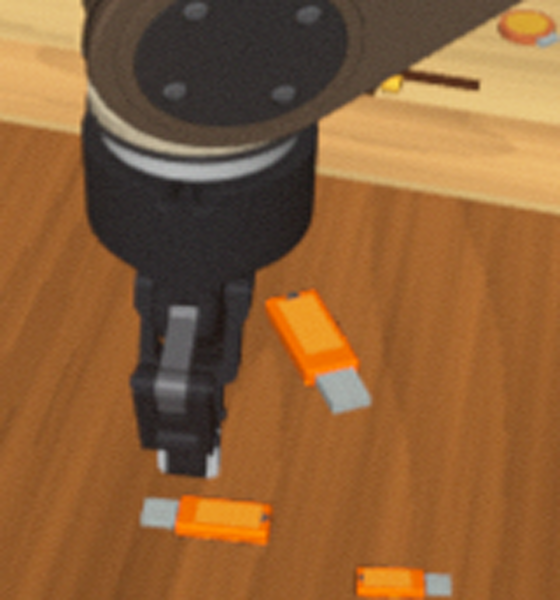

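View pics/w12.png

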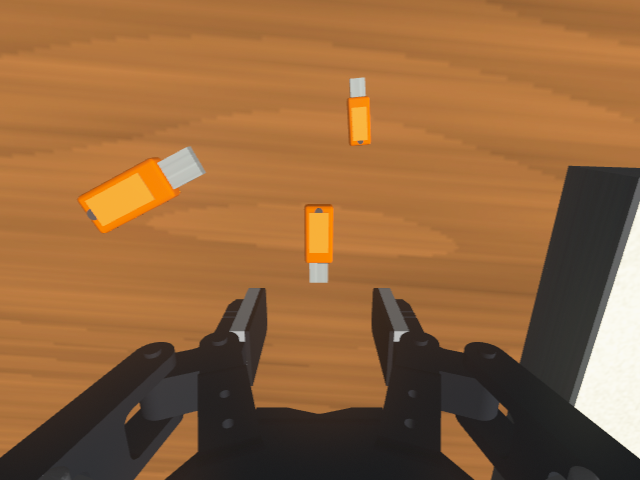

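```bash
python3 -m crank '[[[0.010,-0.001,0,0,0.6,-0.2,0.45],[0,0,0.02,0,0,0,0.45],[0,0,0,0,0,0,0.45]]]';python3 go.py .516 .3365 -.01 3.2266
python3 - <<'E'
import cv2
from h import *
print(proj(S,[[.526,.373,z] for z in (.042,.05,.06,.07)]))
a=robot.read_camera("side");cv2.imwrite("pics/s13z.png",cv2.resize(a[220:420,270:430],None,fx=3.5,fy=3,interpolation=cv2.INTER_CUBIC))
a=robot.read_camera("scene");cv2.imwrite("pics/c13z.png",cv2.resize(a[200:350,390:540],None,fx=4,fy=4,interpolation=cv2.INTER_CUBIC))
E
```

```text
clock: 12.85
eef_pos: [0.5205, 0.3387, 0.0289]
tool_rot: [3.136, 0.014, -3.057]
wrist_force: [-0.6, -0.6, -0.2]
opening: 0.047
pos [0.5205 0.3387 0.0289] rpy [ 3.1363  0.0137 -3.057 ] F [-0.6 -0.6 -0.2] clk 12.85 open 0.046983977864466266
shift now-frame [ 0.0052 -0.002   0.0388] target-frame [ 0.0047 -0.0018  0.0389] turn deg [ 0.31  0.79 -0.02]
[[319.79152046 397.36882078]
 [319.67810407 393.74506072]
 [319.5338312  389.13540697]
 [319.38670079 384.43445245]]
```

View pics/s13z.png

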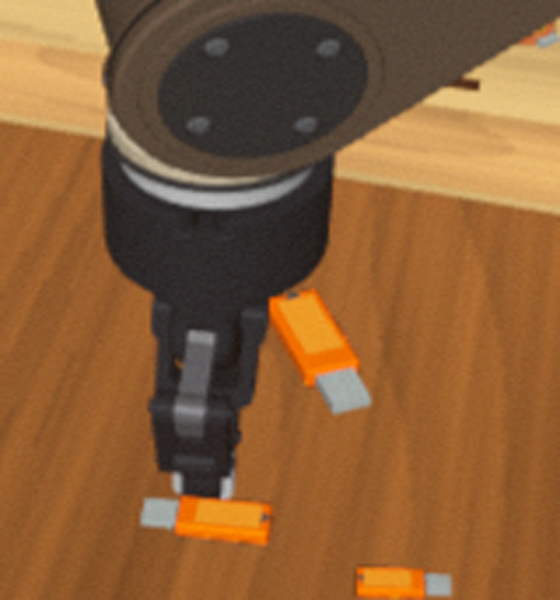

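View pics/c13z.png

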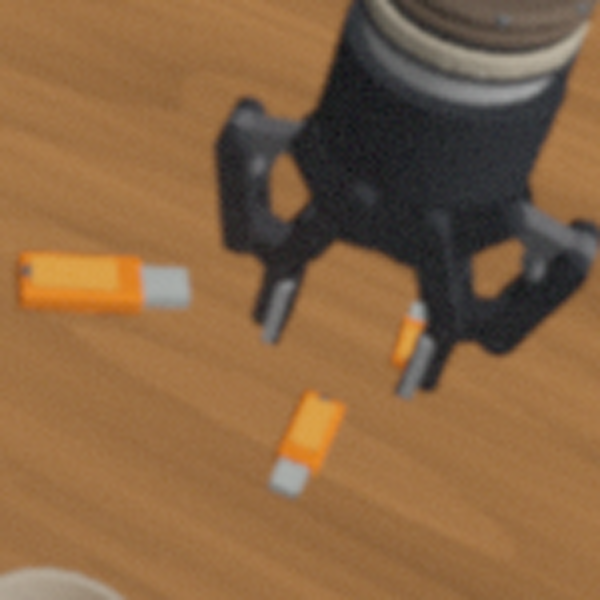

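```bash
python3 - <<'E'
from h import *
print(proj(C,[[.5205,.3387,z] for z in (.03,.04,.05,.06,.07,.08)]))
for y in (.3387+.0235,.3387-.0235):print(proj(C,[[.524,y,z] for z in (.04,.05,.06,.07,.08)]))
print('seen',(390+270/4,200+338/4),(390+407/4,200+392/4))
E
```

```text
[[470.32634554 301.17136648]
 [471.71854662 297.56510145]
 [473.13660341 293.89186152]
 [474.58124294 290.14976342]
 [476.05321976 286.33685263]
 [477.55331725 282.45109994]]
[[484.70768291 305.85203289]
 [486.26800898 302.20513505]
 [487.85800029 298.48890164]
 [489.47851096 294.70133635]
 [491.13042823 290.84036548]]
[[457.32411444 292.3393557 ]
 [458.59707226 288.65072086]
 [459.89367842 284.89356054]
 [461.21459808 281.06594727]
 [462.56052158 277.16588063]]
seen (457.5, 284.5) (491.75, 298.0)
```

```bash
python3 -m crank '[[[0.006,-0.002,0.015,0.2,0.8,0,0.45],[0.003,0,0.015,0,0,0,0.45],[0,0,0,0,0,0,0.45]]]';python3 go.py .516 .3365 -.025 3.2266
```

```text
clock: 13.32
eef_pos: [0.5127, 0.3365, -0.0017]
tool_rot: [3.139, 0.002, -3.057]
wrist_force: [-0.5, 0.3, -0.7]
opening: 0.0469
pos [ 0.5127  0.3365 -0.0017] rpy [ 3.1391e+00  1.6000e-03 -3.0569e+00] F [-0.5  0.3 -0.7] clk 13.32 open 0.0469077479388058
shift now-frame [-0.0032 -0.0004  0.0233] target-frame [-0.0033 -0.0003  0.0233] turn deg [ 0.14  0.09 -0.02]
```

```bash
python3 -m crank '[[[-0.002,0,0.012,0,0,0,0.45],[0.0,0,0.006,0,0,0,0.45],[0,0,0,0,0,0,0.45]]]';python3 go.py .516 .3365 -.025 3.2266
python3 - <<'E'
import cv2
from h import *
a=robot.read_camera("scene");cv2.imwrite("pics/c14z.png",cv2.resize(a[200:350,390:540],None,fx=4,fy=4,interpolation=cv2.INTER_CUBIC))
cv2.imwrite("pics/w14.png",robot.read_camera("wrist"))
E
```

```text
clock: 13.7
eef_pos: [0.515, 0.3368, -0.0213]
tool_rot: [3.139, 0.001, -3.057]
wrist_force: [0.2, -0.2, -0.4]
opening: 0.0467
pos [ 0.515   0.3368 -0.0213] rpy [ 3.1391e+00  1.3000e-03 -3.0569e+00] F [ 0.2 -0.2 -0.4] clk 13.7 open 0.04672618461479217
shift now-frame [-0.001  -0.0004  0.0037] target-frame [-0.001  -0.0004  0.0037] turn deg [ 0.14  0.08 -0.02]
```

View pics/c14z.png

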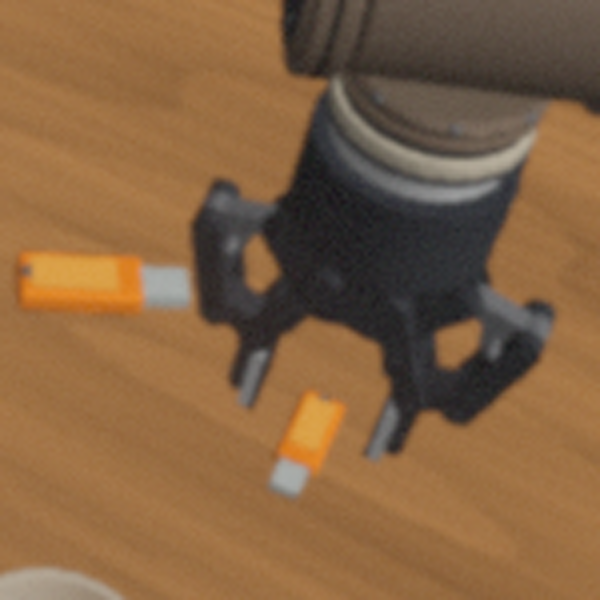

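View pics/w14.png

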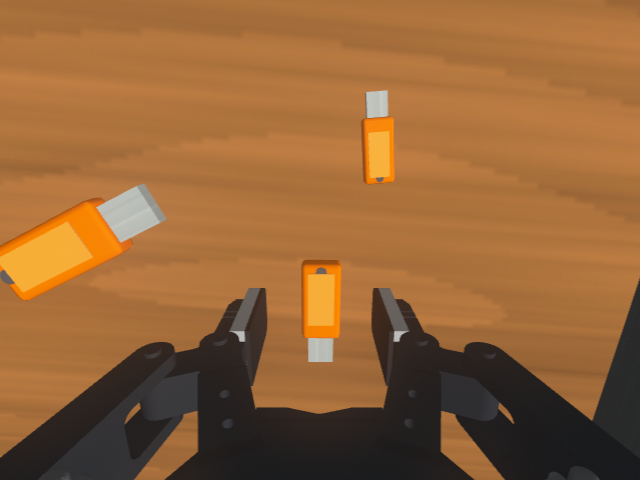

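```bash
python3 - <<'E'
from h import *
print(proj(C,[[.515,.3368,z] for z in (0,.005,.01,.015,.02)]))
E
python3 -m crank '[[[-0.001,0,0.004,0,0,0,0.45],[0,0,0,0,0,0,0.45]]]';python3 go.py .516 .3365 -.025 3.2266
```

```text
[[466.55319984 308.83228682]
 [467.20777077 307.12735667]
 [467.86817547 305.40723156]
 [468.53449228 303.67170747]
 [469.20680094 301.92057669]]
clock: 14.05
eef_pos: [0.5169, 0.3373, -0.0241]
tool_rot: [3.138, 0.004, -3.057]
wrist_force: [0.6, 0.1, -0.3]
opening: 0.0469
pos [ 0.5169  0.3373 -0.0241] rpy [ 3.1383  0.0037 -3.0569] F [ 0.6  0.1 -0.3] clk 14.05 open 0.04690461751247669
shift now-frame [ 0.001  -0.0008  0.0009] target-frame [ 0.001  -0.0008  0.0009] turn deg [ 0.19  0.21 -0.02]
```

```bash
python3 -m crank '[[[0,0,-0.001,0,0,0,0.7],[0,0,0,0,0,0,1],[0,0,0,0,0,0,1],[0,0,0,0,0,0,1]]]';python3 go.py .516 .3365 -.025 3.2266
```

```text
clock: 14.55
eef_pos: [0.5174, 0.3376, -0.0224]
tool_rot: [3.138, 0.005, -3.057]
wrist_force: [-0.0, 0.6, 0.9]
opening: -0.0001
pos [ 0.5174  0.3376 -0.0224] rpy [ 3.138   0.0048 -3.0568] F [-0.   0.6  0.9] clk 14.55 open -7.446624235999445e-05
shift now-frame [ 0.0014 -0.0009  0.0026] target-frame [ 0.0014 -0.0009  0.0026] turn deg [ 0.21  0.27 -0.01]
```

```bash

python3 - <<'E'
import cv2
from h import *
a=robot.read_camera("scene");cv2.imwrite("pics/c15z.png",cv2.resize(a[200:350,390:540],None,fx=4,fy=4,interpolation=cv2.INTER_CUBIC))
cv2.imwrite("pics/w15.png",robot.read_camera("wrist"))
a=robot.read_camera("side");cv2.imwrite("pics/s15z.png",cv2.resize(a[320:420,280:380],None,fx=6,fy=6,interpolation=cv2.INTER_CUBIC))
E
```

```text
(no output)
```

View pics/c15z.png

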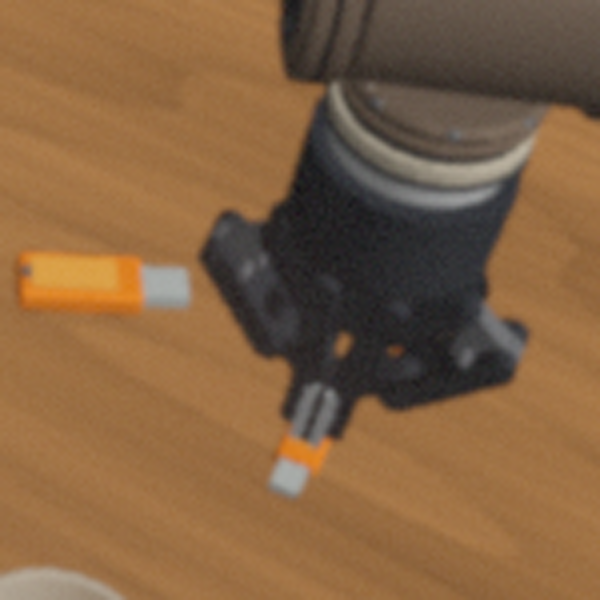

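View pics/w15.png

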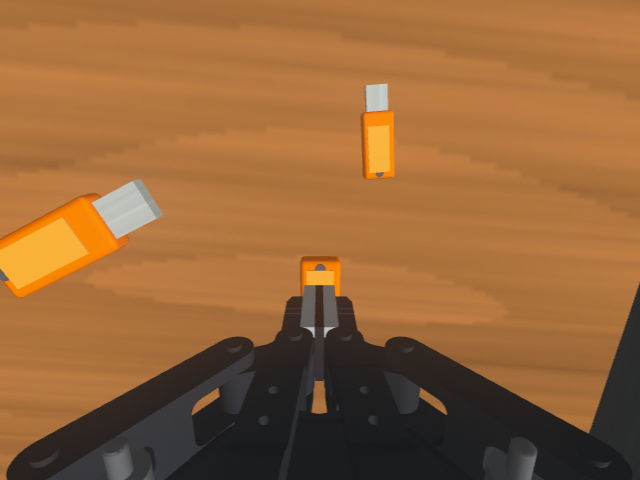

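View pics/s15z.png

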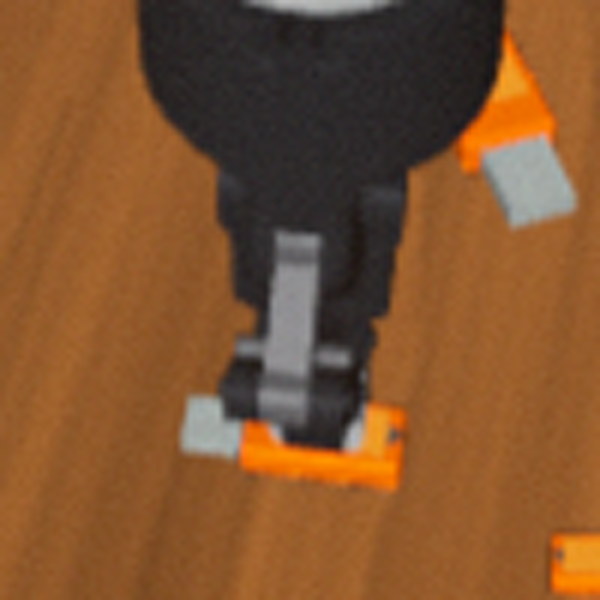

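```bash
python3 -m crank '[[[0.001,-0.001,0,0,0.2,0,0.45],[0,0,0,0,0,0,0.45],[0,0,0,0,0,0,0.45],[0,0,0.005,0,0,0,0.45],[0,0,0,0,0,0,0.45]]]';python3 go.py .516 .3365 -.034 3.2266;  python3 -m crank '[[[0,0,0.004,0,0,0,0.45],[0,0,0,0,0,0,0.45]]]';python3 go.py .516 .3365 -.034 3.2266
```

```text
clock: 15.32
eef_pos: [0.5161, 0.3363, -0.0281]
tool_rot: [3.138, 0.0, -3.057]
wrist_force: [0.7, 0.7, -0.0]
opening: 0.047
pos [ 0.5161  0.3363 -0.0281] rpy [ 3.1382e+00  5.0000e-04 -3.0569e+00] F [ 0.7  0.7 -0. ] clk 15.32 open 0.04698430179652018
shift now-frame [0.0001 0.0002 0.0059] target-frame [0.0001 0.0002 0.0059] turn deg [ 0.2   0.03 -0.02]
clock: 15.58
eef_pos: [0.516, 0.3363, -0.0325]
tool_rot: [3.138, 0.0, -3.057]
wrist_force: [-0.7, 0.6, -0.1]
opening: 0.0468
pos [ 0.516   0.3363 -0.0325] rpy [ 3.1383e+00  2.0000e-04 -3.0569e+00] F [-0.7  0.6 -0.1] clk 15.57 open 0.046780716520373467
shift now-frame [-0.      0.0002  0.0015] target-frame [-0.      0.0002  0.0015] turn deg [ 0.19  0.01 -0.02]
```

```bash

python3 - <<'E'
import cv2
from h import *
a=robot.read_camera("scene")[260:330,430:510]
b=robot.read_camera("side")[350:420,290:370]
cv2.imwrite("pics/cs16.png",cv2.resize(cv2.hconcat([a,b]),None,fx=5,fy=5,interpolation=cv2.INTER_CUBIC))
E
```

```text
(no output)
```

View pics/cs16.png

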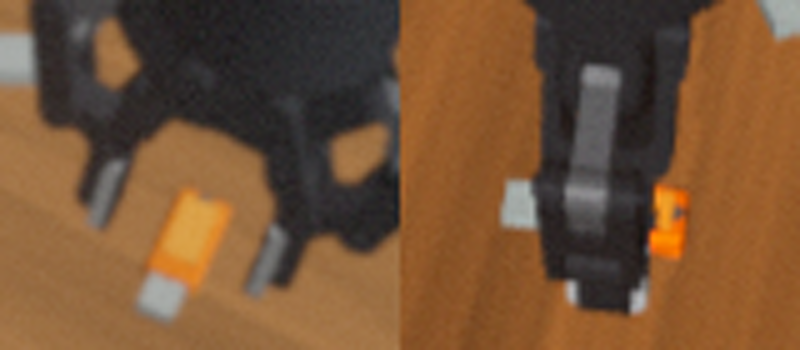

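```bash
python3 -m crank '[[[0,0,0,0,0,0,0.7],[0,0,0,0,0,0,1],[0,0,0,0,0,0,1],[0,0,0,0,0,0,1]]]';python3 go.py .516 .3365 -.034 3.2266
```

```text
clock: 16.18
eef_pos: [0.517, 0.3366, -0.0313]
tool_rot: [3.138, 0.002, -3.057]
wrist_force: [1.0, -0.4, 0.3]
opening: 0.0158
pos [ 0.517   0.3366 -0.0313] rpy [ 3.1378e+00  2.1000e-03 -3.0568e+00] F [ 1.  -0.4  0.3] clk 16.18 open 0.015784942721151225
shift now-frame [ 0.001  -0.      0.0027] target-frame [ 0.001  -0.      0.0027] turn deg [ 0.22  0.12 -0.01]
```

```bash
python3 -m crank '[[[0,0,-0.02,0,0,0,1],[0,0,-0.04,0,0,0,1],[0,0,-0.05,0,0,4.8,1],[0,0,-0.03,0,0,4.9,1],[0,0,0,0,0,0,1]]]';python3 go.py .5414 .0267 .08
```

```text
clock: 16.8
eef_pos: [0.5173, 0.3364, 0.1177]
tool_rot: [3.136, 0.004, 3.053]
wrist_force: [0.3, -0.0, -0.0]
opening: 0.0158
pos [0.5173 0.3364 0.1177] rpy [3.1357 0.0042 3.0529] F [ 0.3 -0.  -0. ] clk 16.8 open 0.015814883970466345
shift now-frame [-0.0513 -0.3066  0.0362] target-frame [-0.0502 -0.3066  0.0377] turn deg [ 0.34  0.24 -0.24]
```

```bash
python3 -m crank '[[[-0.01,-0.055,0,0.3,0,0,1],[-0.01,-0.055,0,0,0,0,1],[-0.01,-0.055,0,0,0,0,1],[-0.01,-0.055,0,0,0,0,1],[-0.005,-0.03,0,0,0,0,1]]]';python3 go.py .5414 .0267 .08
python3 - <<'E'
import cv2
from h import *
cv2.imwrite("pics/c17.png",robot.read_camera("scene"))
cv2.imwrite("pics/s17.png",robot.read_camera("side"))
cv2.imwrite("pics/w17.png",robot.read_camera("wrist"))
E
```

```text
clock: 17.42
eef_pos: [0.5381, 0.0787, 0.1129]
tool_rot: [3.141, -0.001, 3.067]
wrist_force: [-0.1, 0.2, -0.7]
opening: 0.0162
pos [0.5381 0.0787 0.1129] rpy [ 3.1415e+00 -9.0000e-04  3.0673e+00] F [-0.1  0.2 -0.7] clk 17.43 open 0.016195556996153354
shift now-frame [-0.0072 -0.0516  0.0328] target-frame [-0.0077 -0.0516  0.0329] turn deg [ 0.01 -0.05  0.58]
```

View pics/c17.png

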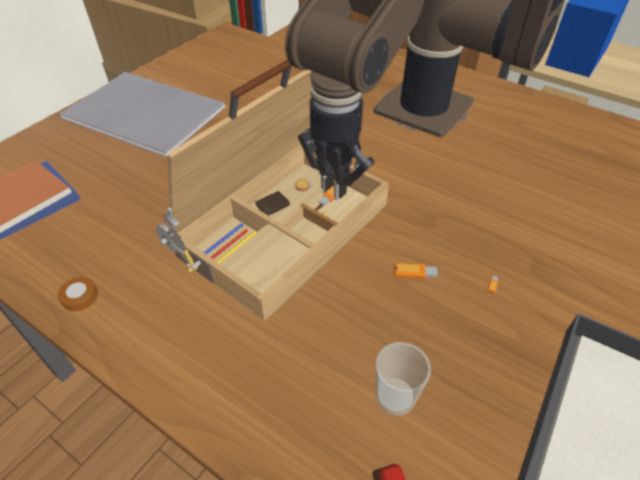

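View pics/s17.png

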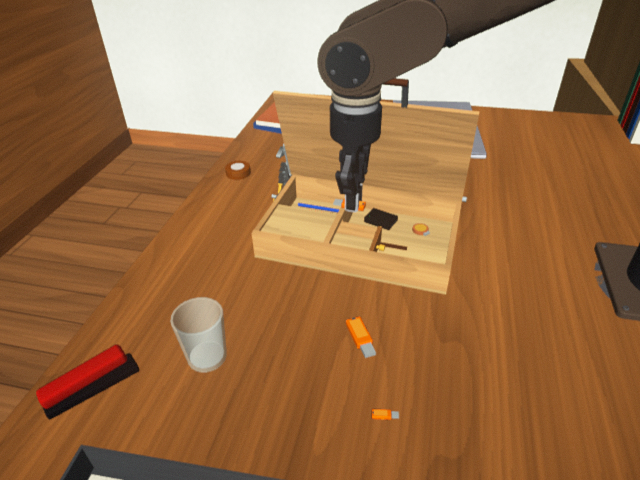

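View pics/w17.png

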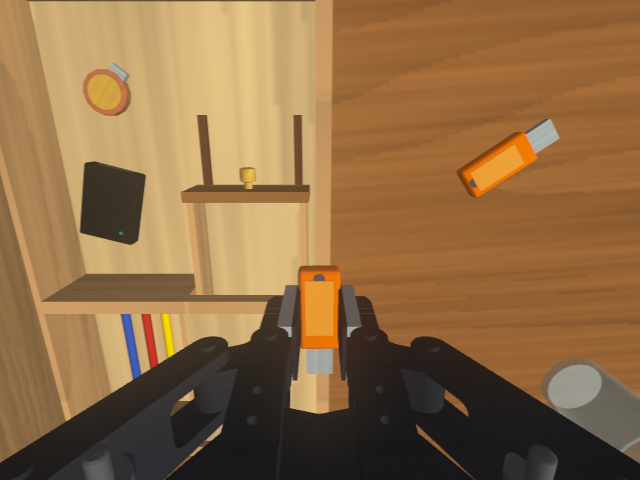

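```bash
python3 - <<'E'
from h import *
b=np.array([.537,-.0251,-.0844])
inv=lambda P:np.c_[(P[:,0]-b[0])*np.cos(b[2])+(P[:,1]-b[1])*np.sin(b[2]),-(P[:,0]-b[0])*np.sin(b[2])+(P[:,1]-b[1])*np.cos(b[2])]
W=wcam([.5381,.0787,.1129],[3.1415,-.0009,3.0673])
print(inv(ray(W,[(182,193),(310,193),(183,203),(309,203)],.044)).round(4))
print('knob',inv(ray(W,[(248,177)],.027)).round(4),'wall',inv(ray(W,[(333,100),(316,100)],.058)).round(4),'divider',inv(ray(W,[(45,303),(45,313)],.058)).round(4))
for r in (.00,.03): print(inv(ray(W,[(319,268),(319,375)],.1129+.02+r)).round(4))
E
```

```text
[[-0.0388  0.0055]
 [-0.0397  0.0953]
 [-0.0317  0.0055]
 [-0.0326  0.0946]]
knob [[-0.0482  0.049 ]] wall [[-0.0997  0.1096]
 [-0.0996  0.0991]] divider [[ 0.0406 -0.0973]
 [ 0.0488 -0.0991]]
[[-0.0193  0.1018]
 [ 0.0413  0.1024]]
[[-0.0315  0.1016]
 [ 0.0174  0.1021]]
```

```bash
python3 - <<'E'
from h import *
f=lambda P:np.r_[proj(S,P)[0]-[347,64],proj(C,P)[0]-[352,45]]
r=least_squares(f,[.53,.08,.35]);print(r.x,r.fun)
for z in (.3,.35,.4,.45):print(z,proj(S,[[.538,.13,z],[.538,.03,z]]).round(0),proj(C,[[.538,.13,z],[.538,.03,z]]).round(0))
E
```

```text
[0.54178644 0.10409158 0.39669963] [ 3.42408373 -7.90391462  0.87171348  8.30353879]
0.3 [[348. 134.]
 [360. 106.]] [[367. 124.]
 [308. 102.]]
0.35 [[349.  99.]
 [361.  73.]] [[370.  92.]
 [307.  70.]]
0.4 [[350.  60.]
 [363.  37.]] [[373.  55.]
 [306.  34.]]
0.45 [[351.  17.]
 [364.  -2.]] [[376.  14.]
 [306.  -6.]]
```

```bash
python3 -m crank '[[[0,0,0,6.5,0,0.6,1],[0,0,0,6.5,0,0,1],[0,0,0,0,0,0,1]]]';python3 go.py .5387 .0185 .08 3.0572 .227
```

```text
clock: 17.95
eef_pos: [0.5365, 0.0825, 0.1108]
tool_rot: [-2.911, -0.004, 3.059]
wrist_force: [0.5, 0.2, -0.8]
opening: 0.0159
pos [0.5365 0.0825 0.1108] rpy [-2.9106 -0.0039  3.0586] F [ 0.5  0.2 -0.8] clk 17.95 open 0.015855855016251204
shift now-frame [-0.0077 -0.0549  0.0445] target-frame [-0.0076 -0.055   0.0443] turn deg [-0.23 -0.2   0.13]
```

```bash
python3 -m crank '[[[-0.004,-0.029,0.018,0,0,0,1],[-0.004,-0.028,0.018,0,0,0,1],[0,0,0,0,0,0,1]]]';python3 go.py .5387 .0185 .04 3.0572 .227
python3 - <<'E'
import cv2
from h import *
cv2.imwrite("pics/c18.png",robot.read_camera("scene"))
cv2.imwrite("pics/w18.png",robot.read_camera("wrist"))
E
```

```text
clock: 18.32
eef_pos: [0.5386, 0.0202, 0.0872]
tool_rot: [-2.917, -0.005, 3.065]
wrist_force: [0.1, 1.3, -0.1]
opening: 0.0161
pos [0.5386 0.0202 0.0872] rpy [-2.9167 -0.0053  3.0653] F [ 0.1  1.3 -0.1] clk 18.32 open 0.01611731565337307
shift now-frame [-0.0005  0.0089  0.0463] target-frame [-0.0003  0.009   0.0463] turn deg [ 0.12 -0.19  0.52]
```

View pics/c18.png

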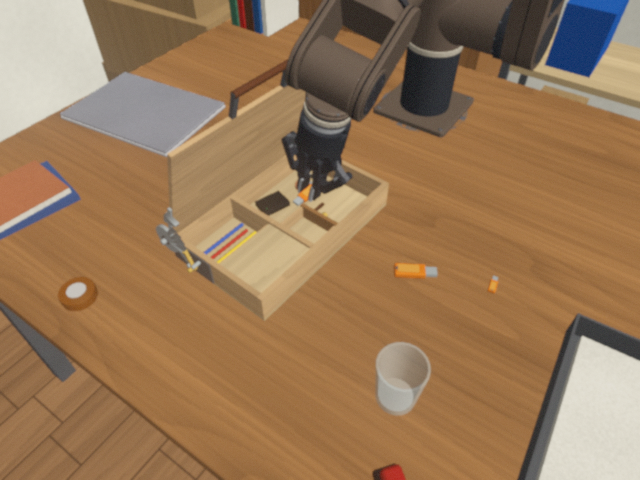

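View pics/w18.png

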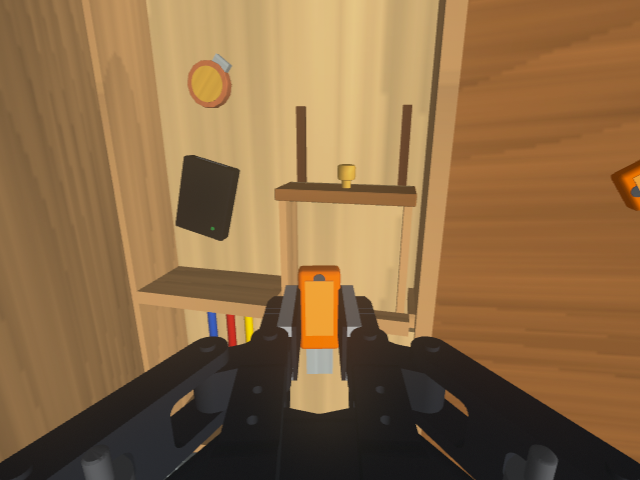

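```bash
python3 -m crank '[[[0.001,0.0045,0.023,0,0,0.3,1],[0.001,0.0045,0.023,0,0,0,1],[0,0,0,0,0,0,1]]]';python3 go.py .5387 .0185 -.005 3.0572 .227
python3 - <<'E'
import cv2
from h import *
a=robot.read_camera("scene");cv2.imwrite("pics/c19.png",cv2.resize(a[40:240,230:430],None,fx=3,fy=3))
cv2.imwrite("pics/w19.png",robot.read_camera("wrist"))
E
```

```text
clock: 18.8
eef_pos: [0.5389, 0.0231, 0.0427]
tool_rot: [-2.92, 0.003, 3.065]
wrist_force: [0.3, -0.5, -0.4]
opening: 0.016
pos [0.5389 0.0231 0.0427] rpy [-2.9196e+00  2.5000e-03  3.0646e+00] F [ 0.3 -0.5 -0.4] clk 18.8 open 0.016015702081095814
shift now-frame [0.     0.006  0.0476] target-frame [-0.0002  0.0063  0.0475] turn deg [0.29 0.24 0.38]
```

View pics/c19.png

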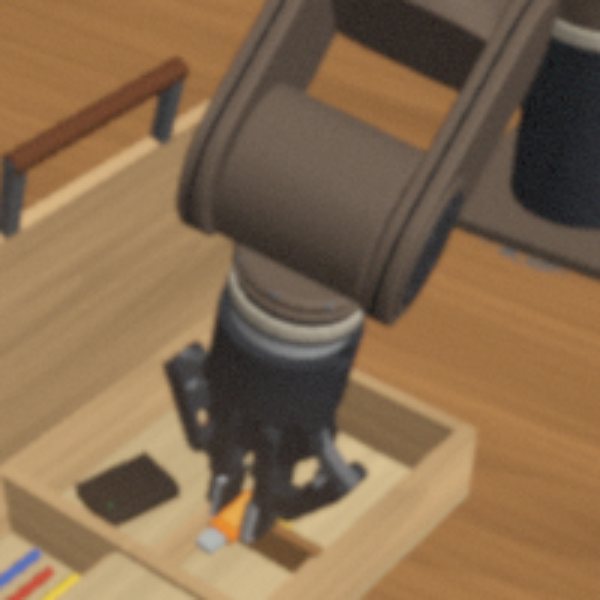

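View pics/w19.png

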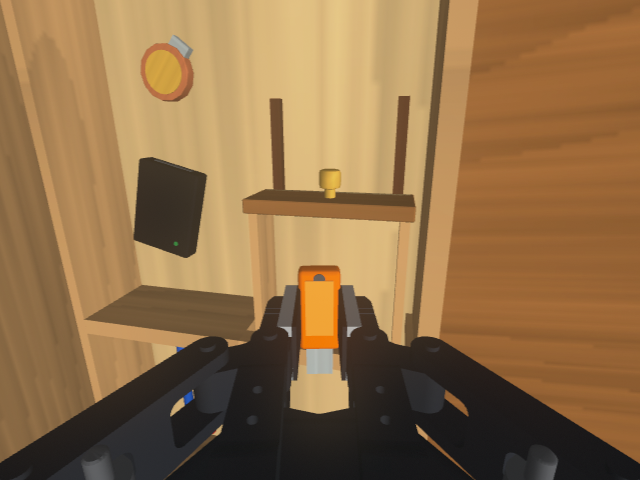

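```bash
python3 -m crank '[[[0.001,0.004,0.018,0.3,0.2,0.3,1],[0.001,0.002,0.016,0,0,0,1],[0.0,0.0,0.006,0,0,0,1],[0,0,0,0,0,0,1]]]';python3 go.py .5387 .0185 -.008 3.0572 .227
python3 - <<'E'
import cv2
from h import *
a=robot.read_camera("scene");cv2.imwrite("pics/c20.png",cv2.resize(a[40:240,230:430],None,fx=3,fy=3))
cv2.imwrite("pics/w20.png",robot.read_camera("wrist"))
E
```

```text
clock: 19.4
eef_pos: [0.5403, 0.0202, 0.0037]
tool_rot: [-2.914, 0.008, 3.059]
wrist_force: [-0.3, 0.4, 0.0]
opening: 0.0158
pos [0.5403 0.0202 0.0037] rpy [-2.9143  0.0078  3.0592] F [-0.3  0.4  0. ] clk 19.4 open 0.015785724375533064
shift now-frame [0.0015 0.0008 0.0118] target-frame [0.0014 0.0008 0.0118] turn deg [-0.01  0.46  0.01]
```

View pics/c20.png

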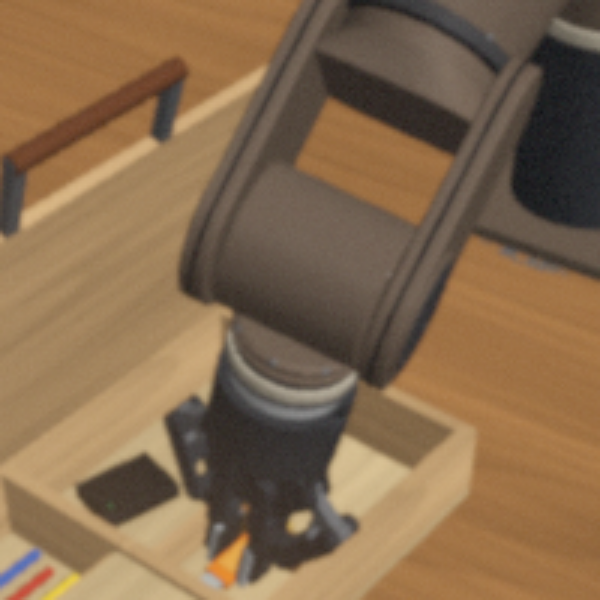

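View pics/w20.png

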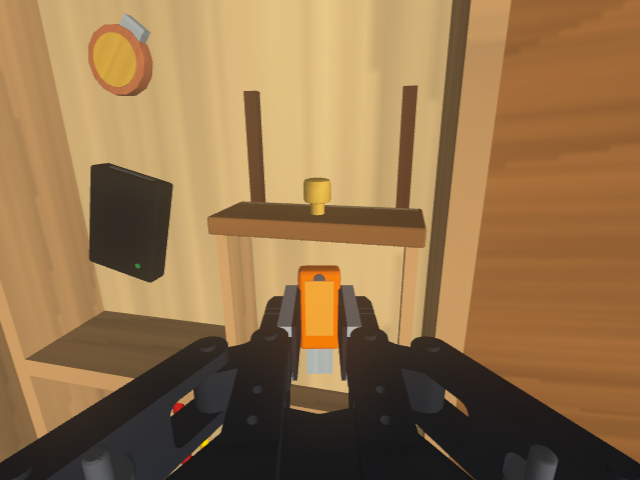

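```bash
python3 -m crank '[[[0.001,0.001,0.006,0,0.2,0,1],[0,0.001,0.003,0,0,0,1],[0,0,0,0,0,0,1]]]';python3 -m crank '[[[0,0.0005,0.003,0,0,0,1],[0,0.0,0.0,0,0,0,1]]]';
```

```text
clock: 19.88
eef_pos: [0.5406, 0.0202, -0.0045]
tool_rot: [-2.915, 0.007, 3.058]
wrist_force: [-0.9, -0.0, 0.1]
opening: 0.0155
clock: 20.12
eef_pos: [0.5408, 0.02, -0.0075]
tool_rot: [-2.915, 0.008, 3.058]
wrist_force: [-0.6, -0.1, 0.0]
opening: 0.016
```

```bash
python3 -m crank '[[[0,0.0007,0.003,0,0,0,1],[0,0.0,0.0,0,0,0,1]]]';python3 - <<'E'
import cv2
from h import *
a=robot.read_camera("scene");cv2.imwrite("pics/c21.png",cv2.resize(a[180:240,280:350],None,fx=8,fy=8,interpolation=cv2.INTER_CUBIC))
a=robot.read_camera("side");cv2.imwrite("pics/s21.png",cv2.resize(a[190:270,320:420],None,fx=7,fy=7,interpolation=cv2.INTER_CUBIC))
E
```

```text
clock: 20.38
eef_pos: [0.5416, 0.0196, -0.0099]
tool_rot: [-2.914, 0.009, 3.059]
wrist_force: [0.0, -1.4, -0.3]
opening: 0.0158
```

View pics/c21.png

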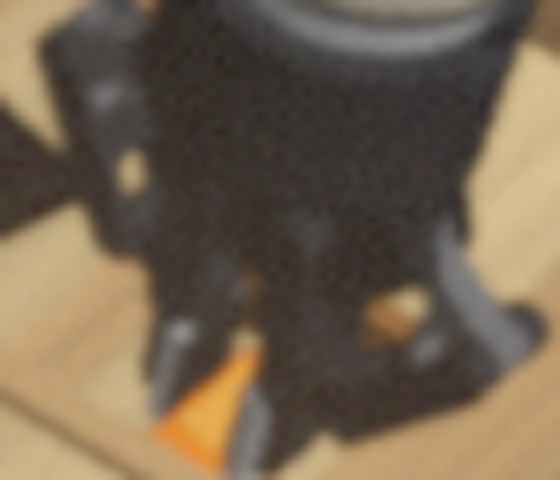

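View pics/s21.png

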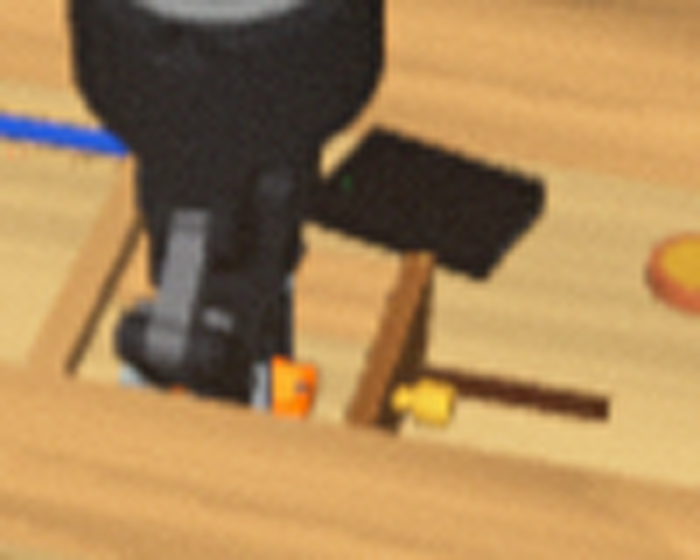

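```bash
python3 -m crank '[[[0.002,0.0007,0.003,0,0.4,0,1],[0,0.0,0.0,0,0,0,1]]]';python3 -m crank '[[[0.0,0.0007,0.003,0,0,0,1],[0,0.0,0.0,0,0,0,1]]]'
```

```text
clock: 20.72
eef_pos: [0.5419, 0.0191, -0.0103]
tool_rot: [-2.913, 0.006, 3.057]
wrist_force: [0.6, -1.0, -0.3]
opening: 0.0158
clock: 20.98
eef_pos: [0.5435, 0.0177, -0.0114]
tool_rot: [-2.91, 0.009, 3.058]
wrist_force: [-0.1, -1.6, -0.3]
opening: 0.0158
```

```bash
python3 -m crank '[[[0,0,-0.001,0,0,0,0.75],[0,0,0,0,0,0,0.68],[0,0,0,0,0,0,0.68]]]';python3 go.py .5387 .0185 -.008 3.0572 .227;python3 - <<'E'
import cv2
from h import *
cv2.imwrite("pics/w22.png",robot.read_camera("wrist"))
a=robot.read_camera("side");cv2.imwrite("pics/s22.png",cv2.resize(a[190:270,320:420],None,fx=7,fy=7,interpolation=cv2.INTER_CUBIC))
E
```

```text
clock: 21.35
eef_pos: [0.5455, 0.0143, -0.0079]
tool_rot: [-2.905, 0.011, 3.058]
wrist_force: [-0.1, 0.3, 2.7]
opening: 0.0275
pos [ 0.5455  0.0143 -0.0079] rpy [-2.9049  0.0112  3.0583] F [-0.1  0.3  2.7] clk 21.35 open 0.027516413416743015
shift now-frame [ 0.0072  0.0035 -0.0008] target-frame [ 0.0072  0.0035 -0.0007] turn deg [-0.55  0.64 -0.09]
```

View pics/w22.png

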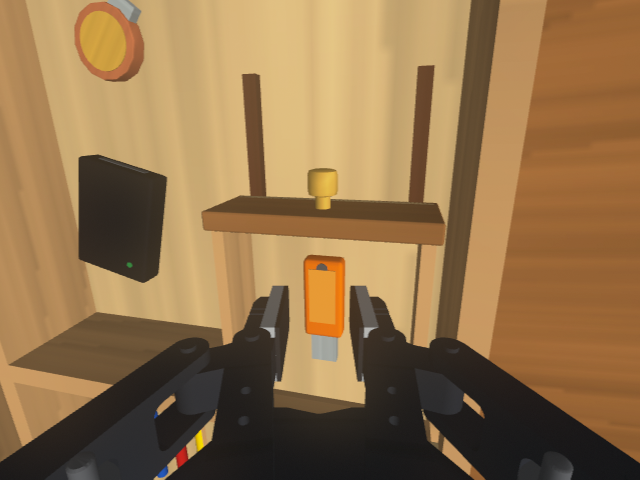

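```bash
python3 -m crank '[[[0.003,0,-0.02,0,0,0,0.68],[0.002,0,-0.03,0,0,0,0.68],[0,0,-0.04,0,0,0,0.8],[0,0,-0.02,0,0,0,1],[0,0,0,0,0,0,1]]]';python3 go.py .46 .035 .06 3.0572 .227;python3 - <<'E'
import cv2
from h import *
s=robot.state();np.save('w23.npy',np.r_[s['eef_pos'],s['tool_rot']])
cv2.imwrite("pics/w23.png",robot.read_camera("wrist"))
cv2.imwrite("pics/s23.png",robot.read_camera("side"))
E
```

```text
clock: 22.08
eef_pos: [0.5357, 0.044, 0.095]
tool_rot: [-2.907, -0.003, 3.061]
wrist_force: [0.3, -0.5, -0.4]
opening: 0.0001
pos [0.5357 0.044  0.095 ] rpy [-2.9068e+00 -2.6000e-03  3.0607e+00] F [ 0.3 -0.5 -0.4] clk 22.07 open 7.165530623681092e-05
shift now-frame [ 0.0746 -0.0065  0.0378] target-frame [ 0.0747 -0.0071  0.0376] turn deg [-0.45 -0.1   0.23]
```

View pics/w23.png

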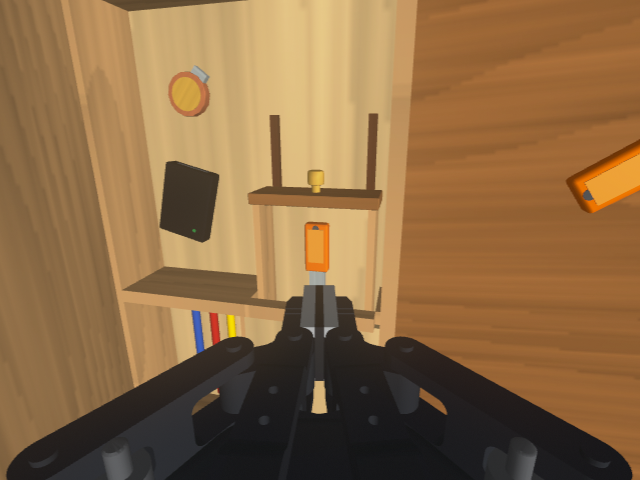

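View pics/s23.png

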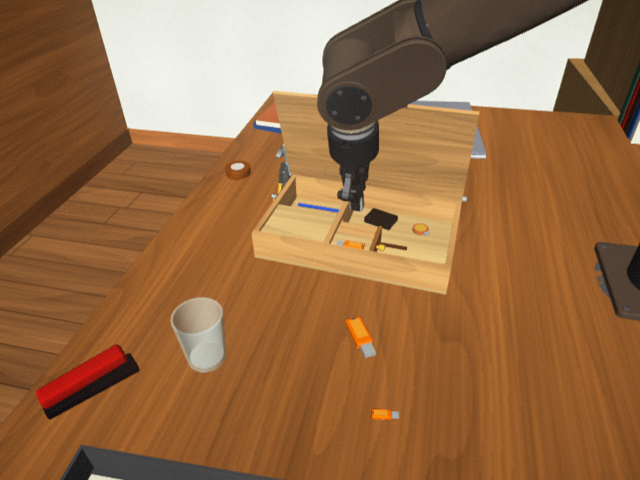

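```bash
python3 go.py .461 .025 .08 3.0572 .227; python3 -m crank '[[[0.037,-0.011,0.006,0,0,0.2,1],[0.036,-0.009,0.006,-0.4,0,0,1],[0,0,0,0,0,0,1]]]';python3 go.py .461 .025 .03 3.0572 .227;
```

```text
pos [0.5343 0.0436 0.0931] rpy [-2.9062 -0.0064  3.0601] F [0.2 0.1 0.6] clk 22.18 open -5.682810287460231e-05
shift now-frame [ 0.0715 -0.0207  0.0189] target-frame [ 0.0715 -0.0211  0.0183] turn deg [-0.48 -0.32  0.25]
clock: 22.55
eef_pos: [0.4539, 0.027, 0.0802]
tool_rot: [-2.913, -0.016, 3.056]
wrist_force: [1.0, 0.5, -0.5]
opening: -0.0003
pos [0.4539 0.027  0.0802] rpy [-2.9132 -0.0162  3.0561] F [ 1.   0.5 -0.5] clk 22.55 open -0.00026177713280337657
shift now-frame [-0.0081  0.01    0.0491] target-frame [-0.0073  0.0099  0.0492] turn deg [-0.08 -0.92  0.15]
```

```bash
python3 -m crank '[[[-0.002,0.005,0.025,0,-0.5,0,1],[0,0.005,0.025,0,0,0,1],[0,0,0,0,0,0,1]]]';python3 go.py .461 .025 -.006 3.0572 .227;python3 - <<'E'
import cv2
from h import *
s=robot.state();np.save('w24.npy',np.r_[s['eef_pos'],s['tool_rot']])
cv2.imwrite("pics/w24.png",robot.read_camera("wrist"))
a=robot.read_camera("side");cv2.imwrite("pics/s24.png",cv2.resize(a[170:270,320:470],None,fx=5,fy=5,interpolation=cv2.INTER_CUBIC))
E
```

```text
clock: 22.92
eef_pos: [0.4562, 0.0251, 0.0263]
tool_rot: [-2.914, -0.008, 3.058]
wrist_force: [0.5, 0.6, 0.3]
opening: 0.0002
pos [0.4562 0.0251 0.0263] rpy [-2.9137 -0.008   3.0575] F [0.5 0.6 0.3] clk 22.93 open 0.0001945633161883756
shift now-frame [-0.005   0.0075  0.0314] target-frame [-0.0048  0.0075  0.0314] turn deg [-0.05 -0.44  0.12]
```

View pics/w24.png

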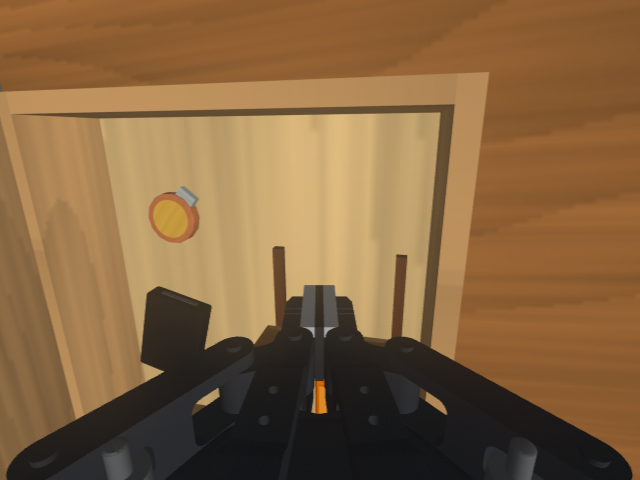

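View pics/s24.png

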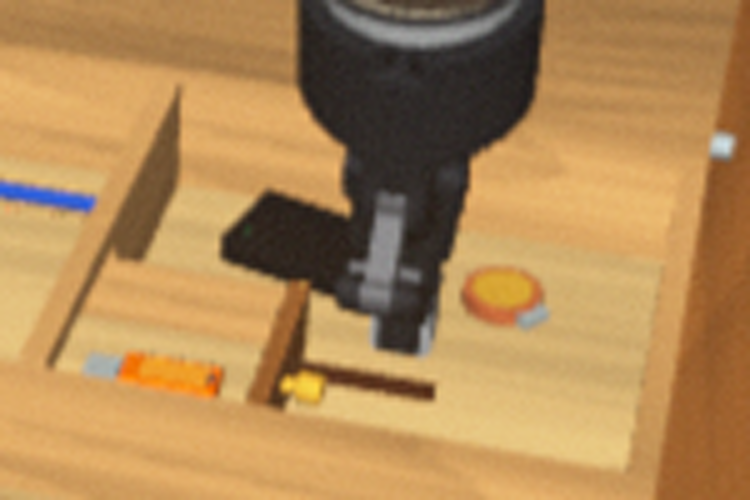

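```bash
python3 -m crank '[[[0,0.005,0.018,0,-0.3,0,1],[0,0.002,0.012,0,0,0,1],[0,0,0,0,0,0,1]]]';python3 go.py .461 .025 -.006 3.0572 .227;python3 - <<'E'
import cv2
from h import *
a=robot.read_camera("side");cv2.imwrite("pics/s25.png",cv2.resize(a[170:270,320:470],None,fx=5,fy=5,interpolation=cv2.INTER_CUBIC))
E
```

```text
clock: 23.4
eef_pos: [0.4624, 0.0251, 0.0003]
tool_rot: [-2.914, 0.009, 3.06]
wrist_force: [0.3, -0.3, 0.1]
opening: 0.0
pos [4.624e-01 2.510e-02 3.000e-04] rpy [-2.9141  0.0089  3.0595] F [ 0.3 -0.3  0.1] clk 23.4 open 2.65284306450901e-06
shift now-frame [0.0014 0.0012 0.0061] target-frame [0.0014 0.0012 0.0062] turn deg [-0.03  0.52  0.02]
```

View pics/s25.png

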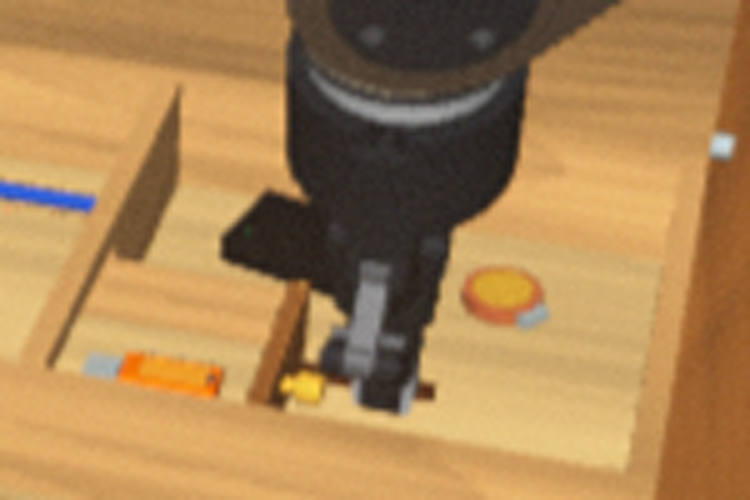

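```bash
python3 -m crank '[[[0.001,0.001,0.004,0,0.3,0,1],[-0.01,0,0,0,0.2,0,1],[-0.018,0,0,0,0,0,1],[-0.018,0,0,0,0,0,1],[-0.018,0,0,0,0,0,1],[0,0,0,0,0,0,1]]]';python3 go.py .5497 .0175 -.004 3.0572 .227;python3 - <<'E'
import cv2
from h import *
a=robot.read_camera("side");cv2.imwrite("pics/s26.png",cv2.resize(a[170:270,320:470],None,fx=5,fy=5,interpolation=cv2.INTER_CUBIC))
E
```

```text
clock: 24.2
eef_pos: [0.5299, 0.0199, -0.0017]
tool_rot: [-2.915, 0.002, 3.056]
wrist_force: [-0.3, -1.0, -0.4]
opening: -0.0002
pos [ 0.5299  0.0199 -0.0017] rpy [-2.9150e+00  1.6000e-03  3.0562e+00] F [-0.3 -1.  -0.4] clk 24.2 open -0.0001570583101811423
shift now-frame [-0.02   -0.0002  0.0024] target-frame [-0.02   -0.0002  0.0024] turn deg [ 0.02  0.08 -0.07]
```

View pics/s26.png

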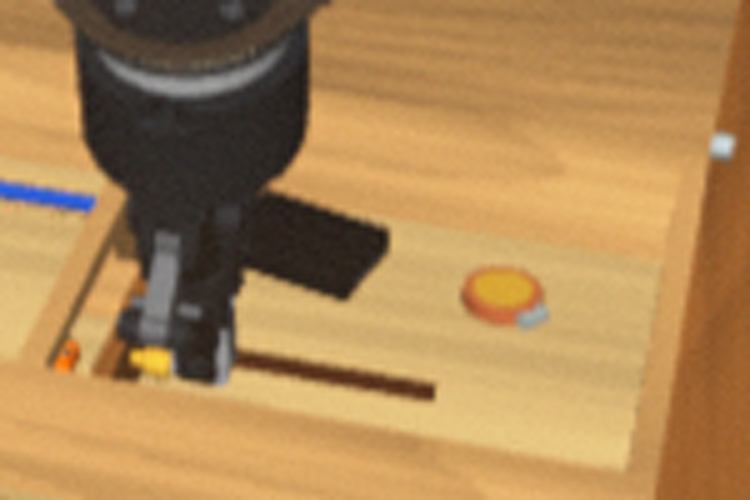

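```bash
python3 -m crank '[[[-0.012,0,0,0,0,0,1],[-0.010,0,0,0,0,0,1],[0,0,0,0,0,0,1]]]'; python3 -m crank '[[[-0.005,0,0,0,0,0,1],[-0.004,0,0,0,0,0,1]]]';python3 go.py .5497 .0175 -.004 3.0572 .227
```

```text
clock: 24.62
eef_pos: [0.5508, 0.0183, -0.0023]
tool_rot: [-2.915, -0.001, 3.056]
wrist_force: [-0.6, -1.2, 0.3]
opening: 0.0002
clock: 24.88
eef_pos: [0.5509, 0.0181, -0.0034]
tool_rot: [-2.912, -0.025, 3.051]
wrist_force: [-11.0, 3.2, 10.3]
opening: 0.0001
pos [ 0.5509  0.0181 -0.0034] rpy [-2.9121 -0.0251  3.0507] F [-11.    3.2  10.3] clk 24.88 open 0.00014815826203925405
shift now-frame [ 0.0011 -0.0005  0.0008] target-frame [ 0.0012 -0.0005  0.0008] turn deg [-0.14 -1.48 -0.04]
```

```bash
python3 -m crank '[[[0,0,0,0,0,0,1],[0.012,0,0,0,-0.7,0,1],[0.012,0,-0.005,0,-0.7,0,1],[0,0,-0.03,0,0,0,1],[0,0,-0.04,0,0,0,1],[0,0,-0.04,0,0,0,1],[0,0,0,0,0,0,1]]]';python3 - <<'E'
import cv2
from h import *
a=robot.read_camera("side");cv2.imwrite("pics/s27.png",cv2.resize(a[60:290,240:500],None,fx=3,fy=2.6,interpolation=cv2.INTER_CUBIC))
a=robot.read_camera("scene");cv2.imwrite("pics/c27.png",cv2.resize(a[40:320,150:400],None,fx=3,fy=2,interpolation=cv2.INTER_CUBIC))
cv2.imwrite("pics/w27.png",robot.read_camera("wrist"))
E
```

```text
clock: 25.75
eef_pos: [0.5241, 0.0476, 0.1125]
tool_rot: [-2.912, 0.002, 3.058]
wrist_force: [-1.0, 0.6, -0.7]
opening: -0.0003
```

View pics/s27.png

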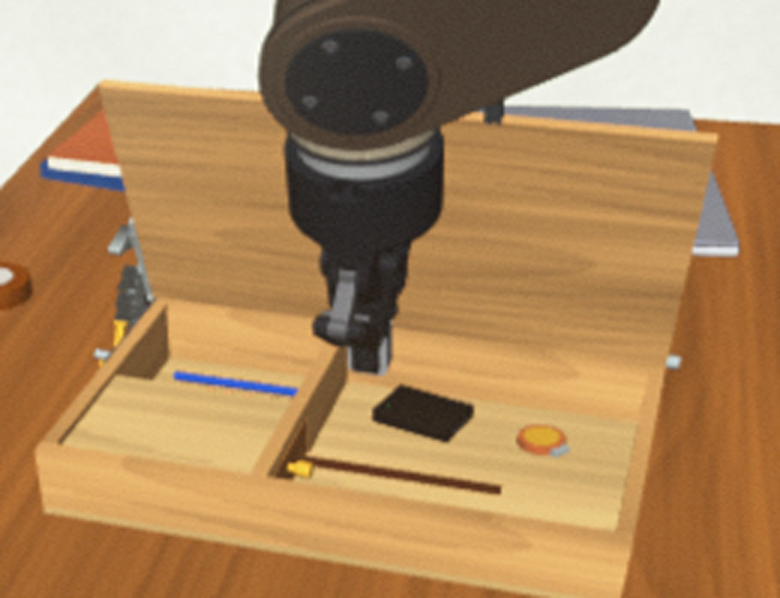

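View pics/w27.png

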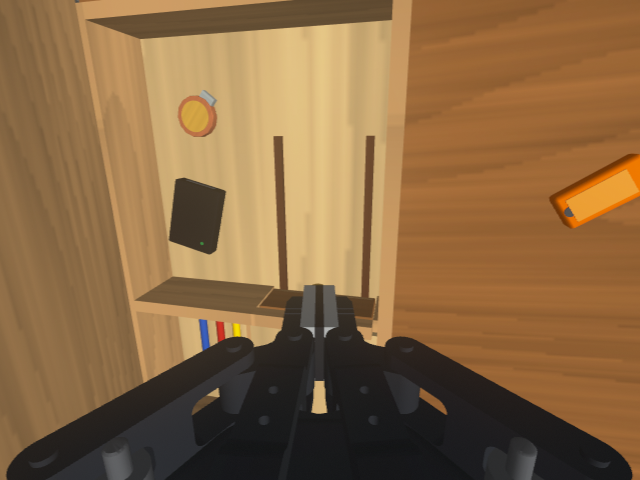

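View pics/c27.png

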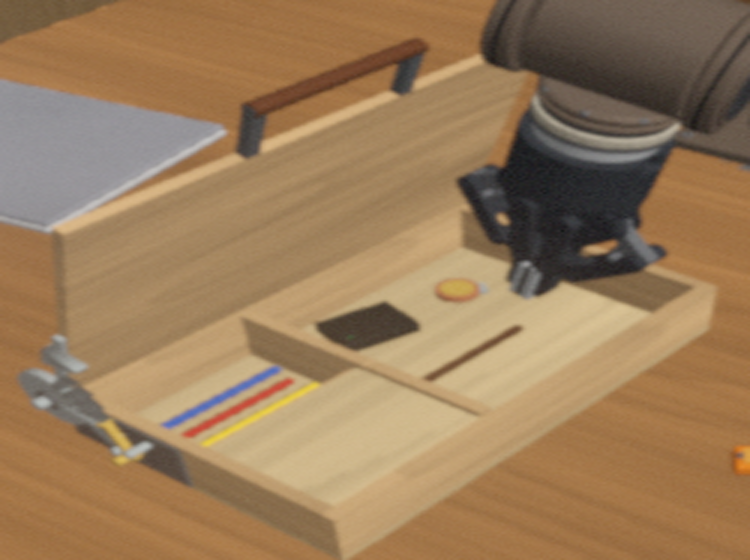

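```bash
python3 -m crank '[[[0,0,-0.055,0,0,0,0.8],[0,0,-0.055,0,0,0,0.53],[0,0,-0.055,-4.5,0,0,0.53],[0,0,-0.055,-4.5,0,0,0.53],[0,0,-0.04,-4,0,0,0.53],[0,0,0,0,0,0,0.53]]]';python3 go.py .5354 -.048 .37
```

```text
clock: 26.65
eef_pos: [0.5232, 0.0951, 0.3546]
tool_rot: [3.141, -0.033, 3.055]
wrist_force: [-1.4, -0.1, -0.8]
opening: 0.0405
pos [0.5232 0.0951 0.3546] rpy [ 3.1414 -0.0333  3.055 ] F [-1.4 -0.1 -0.8] clk 26.65 open 0.040474415407855055
shift now-frame [-0.024  -0.1415 -0.0162] target-frame [-0.0242 -0.1415 -0.0154] turn deg [ 0.01 -1.91 -0.13]
```

```bash
python3 -m crank '[[[-0.009,-0.048,-0.004,0,-0.9,0,0.53],[-0.009,-0.048,-0.004,0,-0.9,0,0.53],[-0.006,-0.044,-0.004,0,0,0,0.53],[0,0,0,0,0,0,0.53]]]';python3 go.py .5354 -.048 .34;python3 - <<'E'
import cv2
from h import *
cv2.imwrite("pics/w28.png",robot.read_camera("wrist"))
E
```

```text
clock: 27.15
eef_pos: [0.5324, -0.0498, 0.3524]
tool_rot: [3.141, -0.021, 3.056]
wrist_force: [0.2, -0.1, -0.2]
opening: 0.0404
pos [ 0.5324 -0.0498  0.3524] rpy [ 3.1411 -0.0212  3.0558] F [ 0.2 -0.1 -0.2] clk 27.15 open 0.04044851250071564
shift now-frame [-0.0031  0.002   0.0123] target-frame [-0.0028  0.002   0.0124] turn deg [ 0.03 -1.21 -0.08]
```

View pics/w28.png

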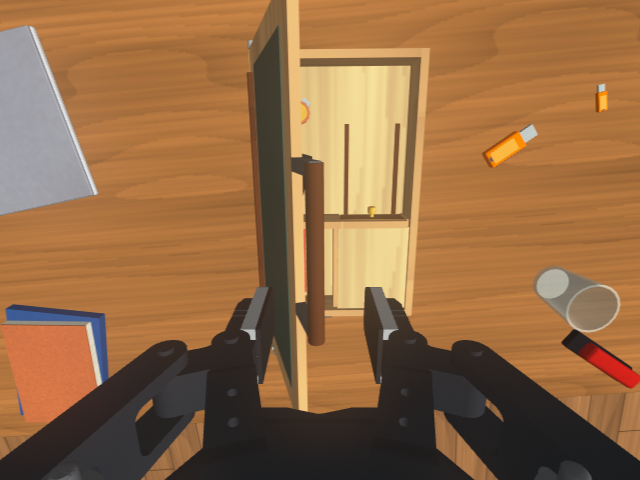

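```bash
python3 -m crank '[[[-0.002,0.001,0.025,0,-0.6,0,0.53],[-0.001,0,0.025,0,-0.5,0,0.53],[0,0,0.02,0,0,0,0.53],[0,0,0.005,0,0,0,0.53],[0,0,0,0,0,0,0.53]]]';python3 go.py .5354 -.049 .272
```

```text
clock: 27.82
eef_pos: [0.5313, -0.041, 0.2665]
tool_rot: [3.137, -0.015, 3.063]
wrist_force: [0.7, 0.2, -0.4]
opening: 0.0401
pos [ 0.5313 -0.041   0.2665] rpy [ 3.1367 -0.0152  3.063 ] F [ 0.7  0.2 -0.4] clk 27.82 open 0.04007410705664635
shift now-frame [-0.0047 -0.0076 -0.0056] target-frame [-0.0048 -0.0076 -0.0055] turn deg [ 0.28 -0.87  0.33]
```

```bash
python3 -m crank '[[[-0.003,-0.007,-0.006,0.3,-0.8,0.3,0.53],[0,0,0,0,0,0,0.53]]]';python3 go.py .5354 -.049 .272;python3 - <<'E'
import cv2
from h import *
a=robot.read_camera("scene");cv2.imwrite("pics/c29.png",cv2.resize(a[40:290,150:350],None,fx=3,fy=2.4,interpolation=cv2.INTER_CUBIC))
E
```

```text
clock: 28.08
eef_pos: [0.5348, -0.0484, 0.2744]
tool_rot: [-3.14, 0.002, 3.058]
wrist_force: [0.3, 0.6, -0.7]
opening: 0.0402
pos [ 0.5348 -0.0484  0.2744] rpy [-3.1402e+00  2.3000e-03  3.0583e+00] F [ 0.3  0.6 -0.7] clk 28.07 open 0.04018438333299933
shift now-frame [-0.0007 -0.0006  0.0024] target-frame [-0.0007 -0.0006  0.0024] turn deg [-0.08  0.13  0.07]
```

View pics/c29.png

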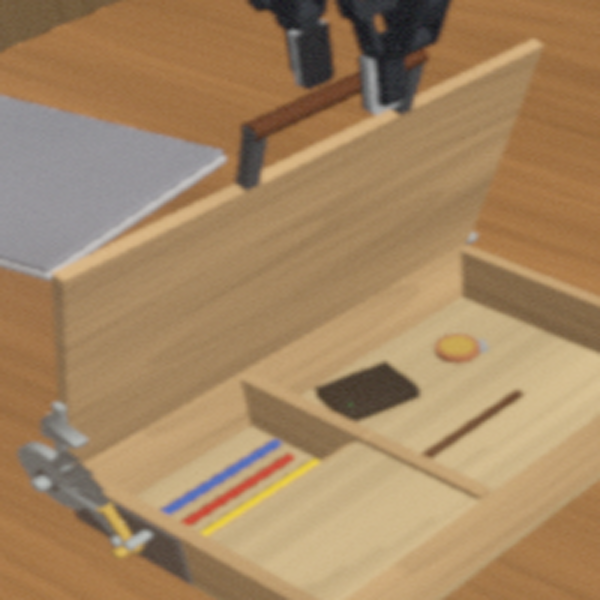

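```bash
python3 -m crank '[[[0,-0.001,0.002,0,0,0,1],[0,0,0,0,0,0,1],[0,0,0,0,0,0,1],[0,0,0,0,0,0,1]]]'; sed -i 's/np.cos(.46)/np.cos(1.28)/;s/np.sin(.46)/np.sin(1.28)/' arc.py; python3 arc.py cal 1.34 1.40 1.46
```

```text
clock: 28.62
eef_pos: [0.5347, -0.0503, 0.2729]
tool_rot: [-3.139, 0.003, 3.058]
wrist_force: [0.3, -0.9, -0.3]
opening: 0.0093
angle 1.28 radius 0.26 off [-0.005154018336151849, 0.038158246542036645] F [ 0.3 -0.9 -0.3] rpy [-3.139e+00  3.000e-03  3.058e+00] clk 28.62 open 0.0093
1.34 tool y -0.0151 z -0.0040
1.4 tool y -0.0153 z -0.0031
1.46 tool y -0.0154 z -0.0022
```

```bash
python3 -m crank '[[[0,-0.015,-0.004,0,0,0,1],[0,-0.015,-0.003,0,0,0,1],[0,-0.013,-0.002,0,0,0,1],[0,0,0,0,0,0,1],[0,0,0,0,0,0,1]]]'; python3 arc.py 1.48;python3 - <<'E'
import cv2
from h import *
a=robot.read_camera("scene");cv2.imwrite("pics/c30.png",cv2.resize(a[40:290,150:350],None,fx=3,fy=2.4,interpolation=cv2.INTER_CUBIC))
E
```

```text
clock: 29.25
eef_pos: [0.5315, -0.0936, 0.2833]
tool_rot: [3.136, 0.005, 3.057]
wrist_force: [0.6, 2.0, 0.7]
opening: 0.0094
angle 1.4514 radius 0.2613 off [-0.005154018336151849, 0.038158246542036645] F [0.6 2.  0.7] rpy [3.136 0.005 3.057] clk 29.25 open 0.0094
1.48 tool y -0.0076 z 0.0005
```

View pics/c30.png

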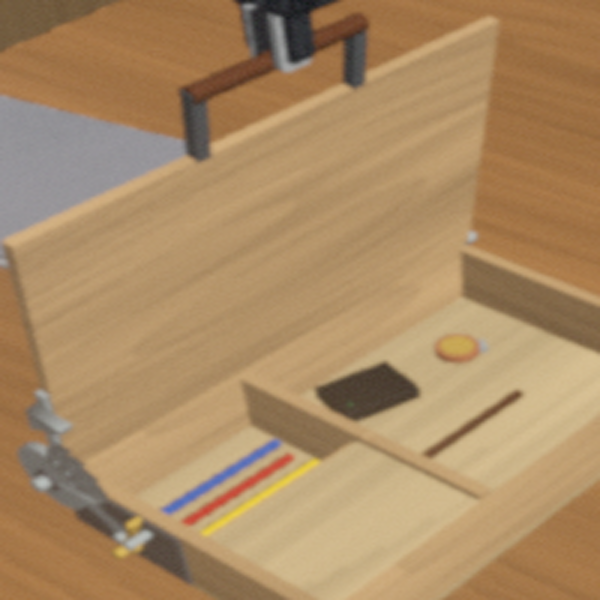

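```bash
python3 arc.py 1.35 1.25 1.15 1.05 .95 .85 .75 .65 .55 .45
```

```text
angle 1.4511 radius 0.2613 off [-0.005154018336151849, 0.038158246542036645] F [0.6 2.5 1.3] rpy [3.136 0.005 3.058] clk 29.3 open 0.0093
1.35 tool y 0.0257 z 0.0057
1.25 tool y 0.0250 z 0.0070
1.15 tool y 0.0242 z 0.0094
1.05 tool y 0.0232 z 0.0118
0.95 tool y 0.0219 z 0.0140
0.85 tool y 0.0204 z 0.0162
0.75 tool y 0.0186 z 0.0181
0.65 tool y 0.0167 z 0.0199
0.55 tool y 0.0147 z 0.0214
0.45 tool y 0.0125 z 0.0228
```

```bash
python3 -m crank '[[[0,0.02,0.004,0,0,0,1],[0,0.024,0.0065,0,0,0,1],[0,0.024,0.009,0,0,0,1],[0,0.023,0.011,0,0,0,1]]]'; python3 arc.py 1.0 .9 .8 .7 .6
```

```text
clock: 29.8
eef_pos: [0.5383, -0.0037, 0.2519]
tool_rot: [-3.128, 0.005, 3.059]
wrist_force: [1.0, -2.4, -1.5]
opening: 0.0094
angle 1.0821 radius 0.2583 off [-0.005154018336151849, 0.038158246542036645] F [ 1.  -2.4 -1.5] rpy [-3.128  0.005  3.059] clk 29.8 open 0.0094
1.0 tool y 0.0192 z 0.0093
0.9 tool y 0.0211 z 0.0151
0.8 tool y 0.0195 z 0.0172
0.7 tool y 0.0177 z 0.0190
0.6 tool y 0.0157 z 0.0207
```

Past the 1.28 notch with little force, so it is free. Continuing.

```bash
python3 -m crank '[[[0,0.019,0.0095,-0.4,0,0,1],[0,0.021,0.015,-0.4,0,0,1],[0,0.0195,0.017,0,0,0,1],[0,0.0175,0.019,0,0,0,1]]]'; python3 arc.py .58 .48 .38 .28 .2 .12
```

```text
clock: 30.3
eef_pos: [0.5446, 0.0751, 0.1869]
tool_rot: [-3.131, 0.006, 3.064]
wrist_force: [1.9, -4.4, -4.2]
opening: 0.0091
angle 0.6832 radius 0.2583 off [-0.005154018336151849, 0.038158246542036645] F [ 1.9 -4.4 -4.2] rpy [-3.131  0.006  3.064] clk 30.3 open 0.0091
0.58 tool y 0.0172 z 0.0206
0.48 tool y 0.0131 z 0.0224
0.38 tool y 0.0108 z 0.0236
0.28 tool y 0.0084 z 0.0246
0.2 tool y 0.0049 z 0.0202
0.12 tool y 0.0033 z 0.0205
```

```bash
python3 -m crank '[[[0,0.016,0.021,0,0,0,1],[0,0.013,0.022,0,0,0,1],[0,0.011,0.023,0,0,0,1],[0,0,0,0,0,0,1]]]'; python3 arc.py .32 .26 .2 .14 .08 .04 0
```

```text
clock: 30.8
eef_pos: [0.5474, 0.1156, 0.1127]
tool_rot: [-3.122, 0.007, 3.069]
wrist_force: [2.7, -0.9, -2.3]
opening: 0.0092
angle 0.3534 radius 0.2568 off [-0.005154018336151849, 0.038158246542036645] F [ 2.7 -0.9 -2.3] rpy [-3.122  0.007  3.069] clk 30.8 open 0.0092
0.32 tool y 0.0059 z 0.0071
0.26 tool y 0.0045 z 0.0149
0.2 tool y 0.0036 z 0.0152
0.14 tool y 0.0026 z 0.0154
0.08 tool y 0.0017 z 0.0155
0.04 tool y 0.0006 z 0.0104
0.0 tool y 0.0002 z 0.0104
```

```bash
python3 -m crank '[[[0,0.004,0.009,-0.5,0,0.3,1],[0,0.004,0.015,-0.5,0,0.3,1],[0,0.0035,0.015,0,0,0,1],[0,0.0025,0.015,0,0,0,1],[0,0,0,0,0,0,1]]]'; python3 arc.py .08 .04 0
```

```text
clock: 31.42
eef_pos: [0.5493, 0.1262, 0.0713]
tool_rot: [-3.128, 0.0, 3.064]
wrist_force: [-8.2, -5.9, 10.9]
opening: 0.0088
angle 0.1862 radius 0.2561 off [-0.005154018336151849, 0.038158246542036645] F [-8.2 -5.9 10.9] rpy [-3.128  0.     3.064] clk 31.43 open 0.0088
0.08 tool y 0.0075 z 0.0266
0.04 tool y 0.0006 z 0.0104
0.0 tool y 0.0002 z 0.0104
```

```bash
python3 - <<'E'
import cv2
from h import *
a=robot.read_camera("scene");cv2.imwrite("pics/c31.png",cv2.resize(a[60:320,145:405],None,fx=2.3,fy=2.3,interpolation=cv2.INTER_CUBIC))
a=robot.read_camera("side");cv2.imwrite("pics/s31.png",cv2.resize(a[100:300,235:485],None,fx=3,fy=3,interpolation=cv2.INTER_CUBIC))
E
```

```text
(no output)
```

View pics/c31.png

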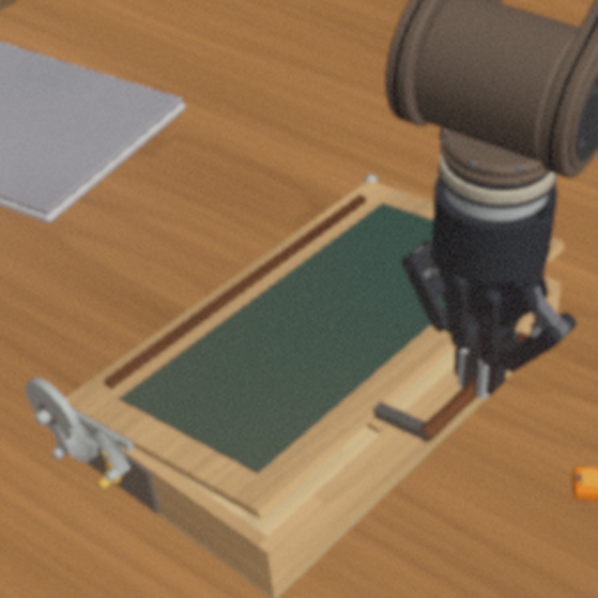

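View pics/s31.png

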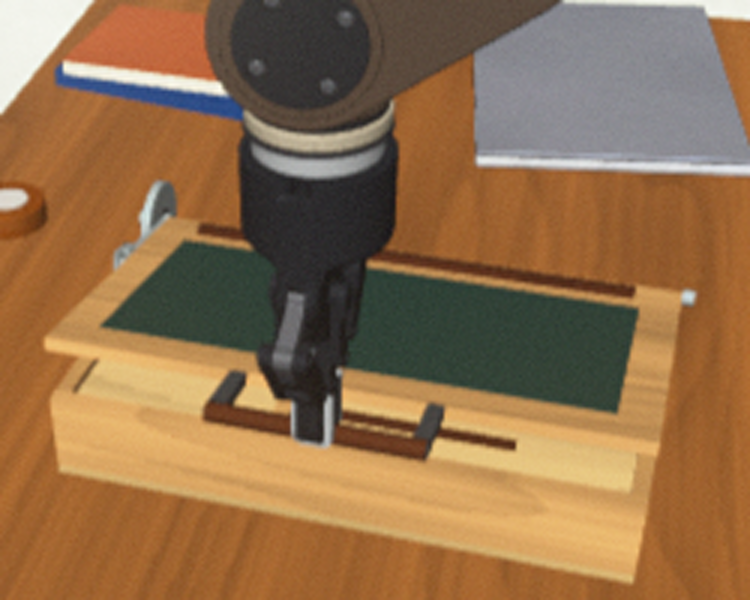

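```bash
python3 -m crank '[[[0,0.001,0.012,0,0,0,1],[0,0.001,0.012,0,0,0,1],[0,0,0,0,0,0,1]]]'; python3 arc.py .08 .04 0
```

```text
clock: 31.9
eef_pos: [0.5484, 0.1296, 0.041]
tool_rot: [-3.133, 0.001, 3.061]
wrist_force: [-5.5, -1.1, -0.7]
opening: 0.009
angle 0.0673 radius 0.2556 off [-0.005154018336151849, 0.038158246542036645] F [-5.5 -1.1 -0.7] rpy [-3.133e+00  1.000e-03  3.061e+00] clk 31.9 open 0.009
0.08 tool y 0.0042 z -0.0036
0.04 tool y 0.0006 z 0.0104
0.0 tool y 0.0002 z 0.0104
```

```bash
python3 -m crank '[[[0,0.001,0.009,0,0,0,1],[0,0.0,0.006,0,0,0,1],[0,0,0,0,0,0,1]]]'; python3 arc.py .08 .04 0
```

```text
clock: 32.28
eef_pos: [0.5485, 0.1299, 0.0288]
tool_rot: [-3.131, -0.004, 3.06]
wrist_force: [2.5, -2.6, -2.4]
opening: 0.0089
angle 0.0195 radius 0.2553 off [-0.005154018336151849, 0.038158246542036645] F [ 2.5 -2.6 -2.4] rpy [-3.131 -0.004  3.06 ] clk 32.27 open 0.0089
0.08 tool y 0.0039 z -0.0158
0.04 tool y 0.0006 z 0.0104
0.0 tool y 0.0002 z 0.0104
```

```bash
python3 -m crank '[[[0,0,0.006,0,0,0,1],[0,0.0,0.006,0,0,0,1],[0,0,0,0,0,0,1]]]'; python3 arc.py 0; python3 - <<'E'
import cv2
from h import *
a=robot.read_camera("scene");cv2.imwrite("pics/c32.png",cv2.resize(a[60:320,145:405],None,fx=2.3,fy=2.3,interpolation=cv2.INTER_CUBIC))
a=robot.read_camera("side");cv2.imwrite("pics/s32.png",cv2.resize(a[100:300,235:485],None,fx=3,fy=3,interpolation=cv2.INTER_CUBIC))
E
```

```text
clock: 32.65
eef_pos: [0.5532, 0.1295, 0.0248]
tool_rot: [-3.131, 0.003, 3.06]
wrist_force: [0.4, -4.1, -1.6]
opening: 0.0086
angle 0.0036 radius 0.2552 off [-0.005154018336151849, 0.038158246542036645] F [ 0.4 -4.1 -1.6] rpy [-3.131e+00  3.000e-03  3.060e+00] clk 32.65 open 0.0086
0.0 tool y 0.0048 z 0.0009
```

View pics/c32.png

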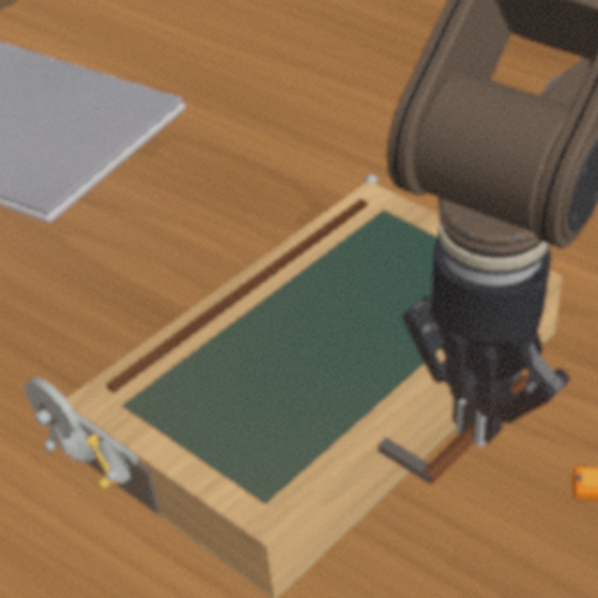

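View pics/s32.png

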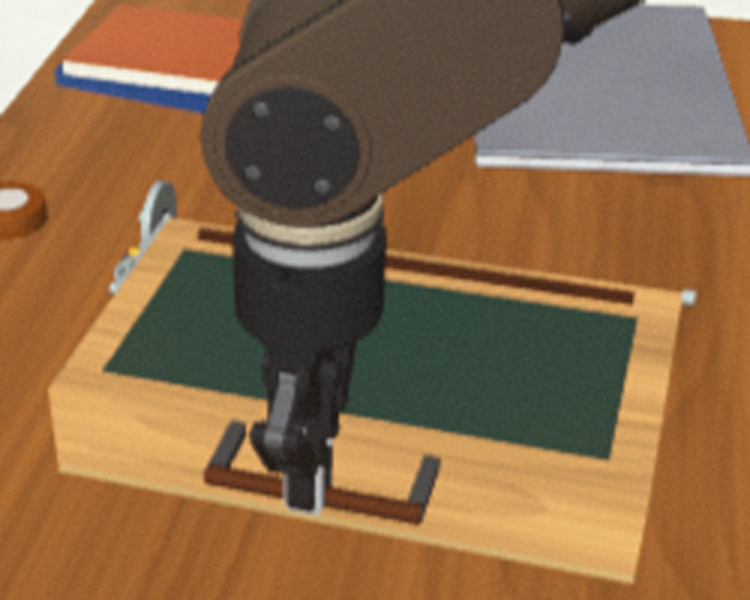

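```bash
python3 -m crank '[[[0,0,0,0,0,0,0.7],[0,0,0,0,0,0,0.58],[0,0,0,0,0,0,0.58]]]'; python3 arc.py 0; python3 -m crank '[[[0,0,-0.02,0,0,0,0.58],[0,0,-0.03,0,0,0,0.58],[0,0,-0.05,0,0,0,0.58],[0,0.02,-0.055,0,0,0,0.58],[0,0.04,-0.04,0,0,0,0.58],[0,0,0,0,0,0,0.58]]]'; python3 - <<'E'
import cv2
from h import *
a=robot.read_camera("scene");cv2.imwrite("pics/c33.png",a)
a=robot.read_camera("side");cv2.imwrite("pics/s33.png",cv2.resize(a[100:300,235:485],None,fx=3,fy=3,interpolation=cv2.INTER_CUBIC))
E
```

```text
clock: 33.12
eef_pos: [0.5525, 0.1309, 0.0233]
tool_rot: [-3.134, 0.002, 3.058]
wrist_force: [-0.6, -0.9, 0.2]
opening: 0.0358
angle -0.002 radius 0.2566 off [-0.005154018336151849, 0.038158246542036645] F [-0.6 -0.9  0.2] rpy [-3.134e+00  2.000e-03  3.058e+00] clk 33.12 open 0.0358
0.0 tool y 0.0034 z -0.0005
clock: 33.88
eef_pos: [0.5578, 0.1944, 0.2311]
tool_rot: [-3.138, 0.007, 3.056]
wrist_force: [-0.2, 0.6, -0.5]
opening: 0.0362
```

View pics/c33.png

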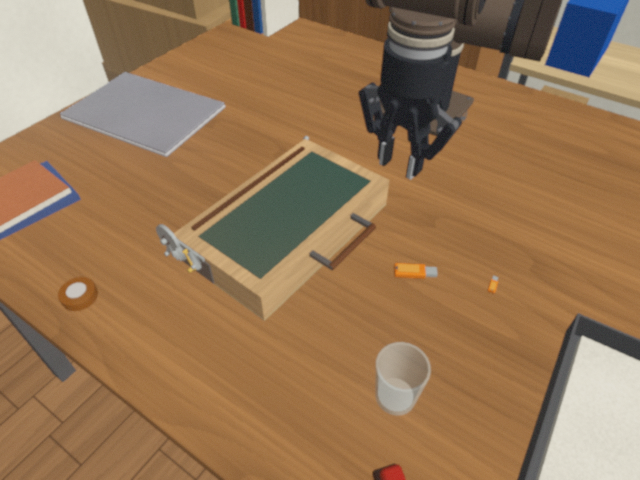

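View pics/s33.png

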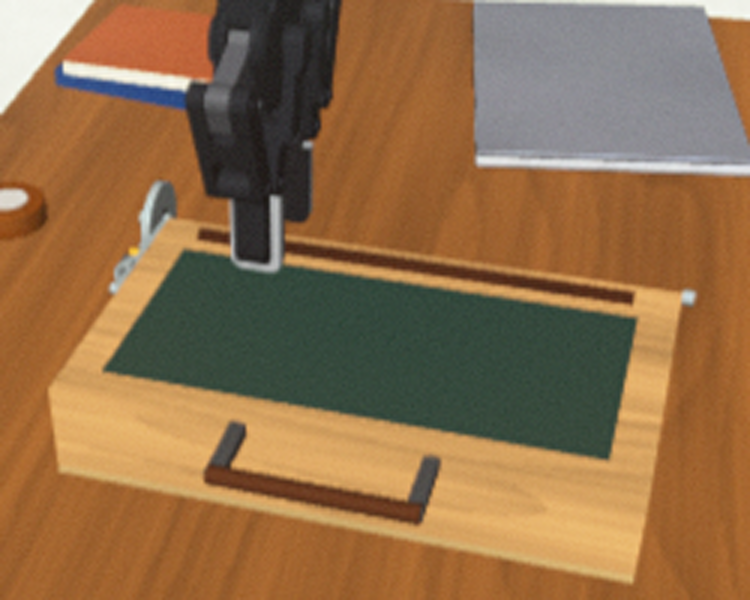

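```bash
python3 - <<'E'
from workcell import robot
print(robot.close_job())
E
```

```text
the job is handed in; nothing more can be done
None
```

I completed the whole task and handed it in at about 34 s of the 72 s allowed. The hand-in returned no verdict, so this rests on my own checks.

- **Top notch:** I raised the board and let go with it on the top notch. A camera fit put it at 1.276 rad, standing by itself. My first lift had not gone far enough to catch, so I lifted it again before letting go.
- **Stick and drawer:** I took the 38 mm orange stick, telling it from the two look-alikes by its measured length. It lay flat in the drawer after release. I pushed the drawer until it stopped at about 11 N; the pictures then showed its front flush with the divider.
- **Closing:** I lifted the board to about 1.45 rad and saw the pawl tipped off. I then lowered the board held in the grip all the way down before letting go.
- **Last pictures:** They show the board flat, the pawl back on the teeth and the gripper clear. The tumbler is upright and has not visibly moved. The coin and reader were in place in the last view before the board covered them; after that I could not see them, the stick or the drawer.

**Disagreement:** the pictures put the fingertips roughly 27–33 mm behind the reported TCP. Because of this the first close on the bar and the first on the stick caught nothing, and I set grasp depths by the pictures instead.

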